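Set, lock and load the rotary drilling jig

TASK

Get the rotary drilling jig ready for a batch of mallet heads. First turn the black knob until the arm's pointer lines up with the brass clip on the rule; then lay the big flat spanner on the clamp nut, with its handle on the robot's side of the nut beside the dowel it bears on, tighten the small jam nut on top fully clockwise while the spanner keeps the clamp nut from turning with it, and put the spanner back flat on the rubber mat, lying along it. Stand every mallet head (the small wooden barrels in the tray) in a nest of the disc through the opening in the guard, one at each stop, turning the disc one click clockwise after each one, the last included, so that the heads sit in neighbouring nests and an empty nest is left at the opening; leave the toy wheel in the tray and the small spanner by the mat where they are.

Things in the scene. Friction and masses are not known exactly. Their poses are not given: they have to be found in the camera images.
- jig: Rotary drilling jig, fixed: plywood base 260 x 420 x 18 mm. Origin on the table; x away from the robot, y to its left (plus a yaw up to 10 deg). In its axes (mm): disc axis (0, 110); stud with both nuts (40, -85); knob axis (13, -150); aluminium deck x -125..125, y -185..-15, top z 30; steel dowel, 12 mm thick, at (-95, -65.5) up to z 56; steel drill-bush arm x 24..56, y -45..70, up to z 106
- opening (a point): Centre of the nest place at the loading opening, on the disc's top face (z 36 mm), at jig (-80, 110). A clear chip guard (z 76..80 mm, posts to z 85) covers the rest of the disc; it leaves free jig y 55..165 for x below 8, so only the nest at the opening can be loaded from above
- station1 (a point): Place fixed in the jig, level with the disc's top, 1 click clockwise from the opening: where a nest loaded at the opening stands after 1 click
- station2 (a point): Place fixed in the jig, level with the disc's top, 2 clicks clockwise from the opening: where a nest loaded at the opening stands after 2 clicks
- station3 (a point): Place fixed in the jig, level with the disc's top, 3 clicks clockwise from the opening: where a nest loaded at the opening stands after 3 clicks
- station4 (a point): Place fixed in the jig, level with the disc's top, 4 clicks clockwise from the opening: where a nest loaded at the opening stands after 4 clicks
- disc (a joint): Angle of the wooden disc (216 mm across), rad, growing clockwise from above; starts near 0. Spring detent every 60 deg (1.047 rad), about 0.3 N m to leave or enter. Six nests on an 80 mm radius, each of three 5 mm pins, tips 10 mm above the disc, 1.4 mm play round a head. T handle on its axis: black bar 64 x 14 mm, z 88..110 mm, along the jig's x at disc angle 0, turning with the disc
- knob (a joint): Angle of the round black adjusting knob, rad, growing ANTICLOCKWISE from above. 36 mm diameter, z 36..56 mm, vertical axis at jig (13, -150); light (0.05 N m), stays where left. Its pinion moves the arm and pointer 8 mm per rad; anticlockwise moves them along the jig's +y (towards the disc)
- pointer (a point): Tip of the steel pointer (3 mm wide, on the arm's slide, z 34 mm); it moves along the jig's y axis beside the white rule
- clip: Fixed brass setting clip on the rule, 20 x 10 x 6 mm, with a 3 mm tongue facing the pointer; it has the jig's yaw. Its centre line (its own y = 0) is the mark: the pointer is on the mark when its tip has y = 0 in the clip's axes
- clamp_nut (a joint): Angle of the lower, clamp nut (bright hexagon, 32 mm across flats, z 30..46 mm), rad, growing clockwise from above; starts near 0, two of its flats then face the jig's +y and -y. It was set beforehand and must stay (the play of the spanner, up to about 0.2 rad, does no harm); held only by light friction, 0.08 N m
- clamp_site (a point): On the axis of both nuts, at the underside of the clamp nut, on the deck (z 30 mm); turns with the clamp nut. The stud ends at z 65 mm
- jam_nut (a joint): Angle of the jam nut relative to the clamp nut below it, rad, growing clockwise from above (tightening); 2.0 is hard tight, 1.1 to 1.6 rad to go at the start. Dark hexagon, 24 mm across flats, z 46..60 mm, does not visibly sink. Its flats face the jig's +-y when clamp and jam angles add up to 0 and turn with the sum. Its drag (0.2 N m) takes the clamp nut round with it unless that is held
- spanner: Flat open-ended spanner, 8 mm thick, 250 g. Origin: centre of the jaws, underside. Handle 22 mm wide, x -36..-175 mm; head 58 mm wide, x -36..14; jaws 33.6 mm apart, open to +x. Balances at x = -65. On the nut (lowered over the jam nut): origin on the nuts' axis, axes along the jig's; the handle lies 2.5 mm to the -y side of the dowel, which stops clockwise turning.
- spanner_mid (a point): Middle of the spanner's length, on its handle: spanner (-80, 0, 4) mm
- mat: Fixed black rubber mat 250 x 110 x 3 mm, right of the jig; origin under its centre, long along x. The spanner's place: flat on it, its middle near the mat's middle (within 60 mm along, 45 mm across), along the mat either way round
- tray: Fixed shallow plywood tray 250 x 160 mm, 18 mm high with 6 mm walls, inside floor 6 mm above the table; origin under its centre. Holds the mallet heads, and a toy wheel (48 mm across, 12 mm thick) that is not wanted
- head1: Mallet head: plain wooden barrel, 32 mm diameter, 34 mm high, 25 g, standing upright, either end up; origin at the centre of the end that is under at the start. Two to four of the four are present
- head2: Mallet head: plain wooden barrel, 32 mm diameter, 34 mm high, 25 g, standing upright, either end up; origin at the centre of the end that is under at the start. Two to four of the four are present
- head3: Mallet head: plain wooden barrel, 32 mm diameter, 34 mm high, 25 g, standing upright, either end up; origin at the centre of the end that is under at the start. Two to four of the four are present
- head4: Mallet head: plain wooden barrel, 32 mm diameter, 34 mm high, 25 g, standing upright, either end up; origin at the centre of the end that is under at the start. Two to four of the four are present
- wheel: Bystander: wooden toy wheel lying in the tray, 48 mm across, 12 mm thick
- small_spanner: Bystander: small open spanner, 130 mm long, beside the mat
Not all that is in view belongs to the job. What is shaped like the head2 but orange is not meant.

How it is judged:
By the outcome, as a careful person would: the job done as asked, in the order asked, and still so for the second after the job is handed in, with the robot touching nothing.
Of head1, head2, head3, head4 only 2 to 4 are there at a start; the rules pass over those that are not, and their reading is None.
At some moment in a run one of head1, head2, head3, head4, spanner may be knocked a few centimetres aside while the robot is not near it.
It also fails if it takes over 210 s, if anything falls off the work surface, if the arm or the gripper's body presses on something with over 40 N, if the wrist force passes 120 N, or if a joint passes its speed limit or range.

ROBOT

A 7-joint arm with a two-finger parallel gripper is mounted at the origin on the work surface. World frame = base frame: x ahead of the robot, y to its left, z up, the work surface at z = 0. Lengths are in m, angles in rad, forces in N, time in s.
With the tool pointing down it reaches from about 0.4 to 0.875 m from the base axis. Payload 19.3 kg.
Tool frame: the origin (TCP) lies on the centre line of the jaws, within the pads' length; the fingertips stand 8 mm ahead of it and the grasp point (between the pads) lies 11 mm behind it; z points along the fingers, y is the line along which they close (so a half turn about z gives the same grasp; the last joint's range is limited). The gripper opens to 85 mm and grips with 20 to 120 N. Pads are 22 mm wide; open, the fingers measure 114 mm over their backs; the gripper's body (76 mm by 85 mm) begins 54 mm behind the grasp point. The pads swing forward as they close: fully open they stand 13 mm farther back than shut.
Start: joints at [1.17, 0.521, -0.036, 1.599, 0.021, 1.021, -0.113], TCP at [0.203, -0.591, 0.207] pointing down, gripper open.
Joint ranges: [-2.91, 2.91], [-0.3, 2.13], [-1.5, 1.42], [0.17, 2.43], [-1.26, 4.41], [0.16, 1.93], [-2.52, 2.52]. Speed limits (rad/s): [1.89, 1.89, 2.39, 2.39, 3.01, 3.01, 3.01].

INTERFACE

Orientations are given as [roll, pitch, yaw] about the fixed x, y, z axes, in that order (R = Rz(yaw) Ry(pitch) Rx(roll)).
In Python, from workcell import status, grab_frame, camera_params, bot, search_frame, silhouettes gives the robot as it stands.
- The arm moves only by the shell command python3 -m creep 'ROWS' [FORCE]. ROWS is JSON, a list of rows, each a list of 5 numbers: the shift along the tool's x, y, z in units of 60 mm (1.0 is 60 mm), then the turn about the tool's z in units of 8 degrees (1.0 is 8 degrees), then the opening, from 0 (shut) to 1 (fully open). In form: [[x, y, z, twist, hand], ...]. A call has 1 to 5 rows; each row is the pose to reach, as a shift and turn from the pose commanded when the call began, along the tool's axes at that moment; what a row does not reach only later rows make up. A row lasts 1/8 s, in which the tool goes at most 62.5 mm and 10.7 degrees, less where a joint would pass 70% of its speed; a pose out of reach is approached as far as the arm can. A call with a gripper value outside its range is refused whole. The fingers move at their own pace and stop on an object; FORCE is the grip in N (left out, the last holds). Time passes only in rows, so rows that repeat a pose let the fingers close. It gives the time, the measured TCP pose, the force, the opening and the grip force at its end, in the units of the state.
- status.observe(): the state, without advancing time (a new reading comes with each control period).
- grab_frame(name): name is "scene" or "top" or "wrist"; returns the picture (384x512x3 uint8, blue, green, red); there is no depth.
- camera_params(name): a dict with "K" (3x3 intrinsics, pixels), "k1" (the pictures are not rectified: a ray, as slopes to the right and down, at radius r is drawn at 1 + k1 r^2 times it, then the intrinsics apply), "rvec" (rotation vector, rad) and "tvec" (3), from world to camera coordinates, as OpenCV has them; the wrist camera has in their place "tool_from_camera" (4x4, takes a point from camera to tool coordinates, whose origin is the TCP and whose axes are the flange's). Camera axes: x right, y down, z forward; pixel columns grow to the right and rows downward; lengths in m; the calibration is good to about 2 mm. A picture is of the moment at which its call begins: read the wrist's pose just before it. camera_params takes no time and is no camera call.
- bot.job_done(): hands the job in; it is judged then, once.
Trained networks look in the newest picture that a camera, given by its name, has taken for a name from the list of things; names that differ only in an ending like _2 or _b are one class to them, and where a whole thing is asked for, a point or a joint stands for the part that bears it (a point fixed in the world has none). Each returns a list of dicts, best first, with "p" (0 to 1); they miss things now and then, are a little off and sometimes report something else, mostly with a low value. They report only what shows in the picture. A call takes as long as a camera call. They do not tell look-alikes from the thing itself.
- search_frame(camera, name): "extent" ([left, top, right, bottom] as shares, 0 to 1, of the picture: columns of its width, rows of its height, round what is visible of it).
- silhouettes(camera, name): "mask" (384x512 bool, what is visible of it) and "extent" ([left, top, right, bottom] as shares, 0 to 1, of the picture: columns of its width, rows of its height, round what is visible of it).
The state is a dict: "clock": time; "qpos": joint angles; "qd": joint speeds; "joint_efforts": joint torques, N m; "position": TCP position; "tool_rot": TCP orientation; "force": force on the tool from outside, world axes, zero at the start; "moment": the same for the moment, N m; "grip_width": finger opening in m; "finger_force": force on a finger pad.
Only numpy, scipy, OpenCV 4.12 (cv2) and the standard library are available. Lean on these libraries where they do the work, as an engineer would, in place of code of your own. Each camera call takes 0.05 s, during which the arm holds its last target. There are 200 camera calls.

## Working session

There is one attempt and no reset: what is moved stays moved. The work goes in short steps, Python scripts to look and compute and a shell command to move; the robot and the scene stay as the last step left them, time stands still between calls to the robot, and variables do not carry over. Pictures are saved under pics/ and viewed, at most 14 in all, crops included, and the job is handed in when it is done.

```bash
mkdir -p pics; ls; python3 - <<'E'
from workcell import status, grab_frame, camera_params
import cv2
s=status.observe(); print({k:s[k] for k in('clock','position','tool_rot','grip_width','force')})
a=grab_frame("scene");b=grab_frame("top")
cv2.imwrite("pics/s.png",cv2.resize(a,(800,600)));cv2.imwrite("pics/t.png",cv2.resize(b,(800,600)))
for n in("scene","top","wrist"): print(n,camera_params(n))
E
```

```text
pics
{'clock': 0.0, 'position': array([ 0.20285035, -0.59078206,  0.20669959]), 'tool_rot': array([-3.14043102e+00,  8.09016142e-05,  3.30816698e-01]), 'grip_width': 0.08552305647640118, 'force': array([ 0.31789923, -0.22401326,  0.50210476])}
scene {'K': array([[398.25361661,   0.        , 249.69681171],
       [  0.        , 398.25361661, 184.98754722],
       [  0.        ,   0.        ,   1.        ]]), 'k1': 0.026250722783690936, 'rvec': array([ 1.32991297,  2.23212259, -0.91575259]), 'tvec': array([ 0.29332761, -0.29729117,  1.41416799])}
top {'K': array([[383.22469198,   0.        , 254.52987836],
       [  0.        , 383.22469198, 192.88034509],
       [  0.        ,   0.        ,   1.        ]]), 'k1': 0.03981072177682654, 'rvec': array([ 2.19485339, -2.17428302,  0.093826  ]), 'tvec': array([-0.06094058,  0.54735266,  1.08342692])}
wrist {'K': array([[315.6216082 ,   0.        , 252.67368055],
       [  0.        , 315.6216082 , 197.54901035],
       [  0.        ,   0.        ,   1.        ]]), 'k1': -0.0339429131067705, 'tool_from_camera': array([[ 4.99963173e-04, -9.45310864e-01, -3.26170384e-01,
         8.34241748e-02],
       [ 9.99999146e-01,  8.66384682e-04, -9.78139408e-04,
         2.12275336e-04],
       [ 1.20723483e-03, -3.26169617e-01,  9.45310491e-01,
        -1.67988685e-01],
       [ 0.00000000e+00,  0.00000000e+00,  0.00000000e+00,
         1.00000000e+00]])}
```

View pics/t.png

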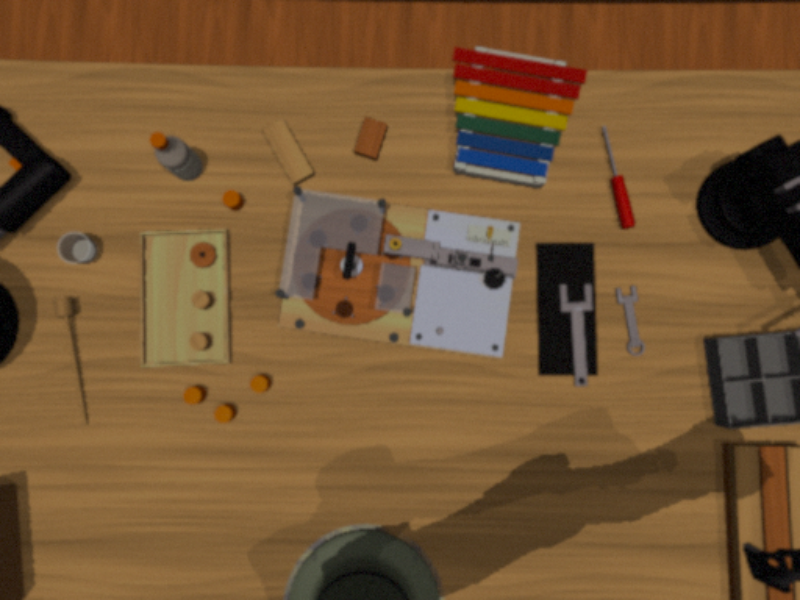

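View pics/s.png

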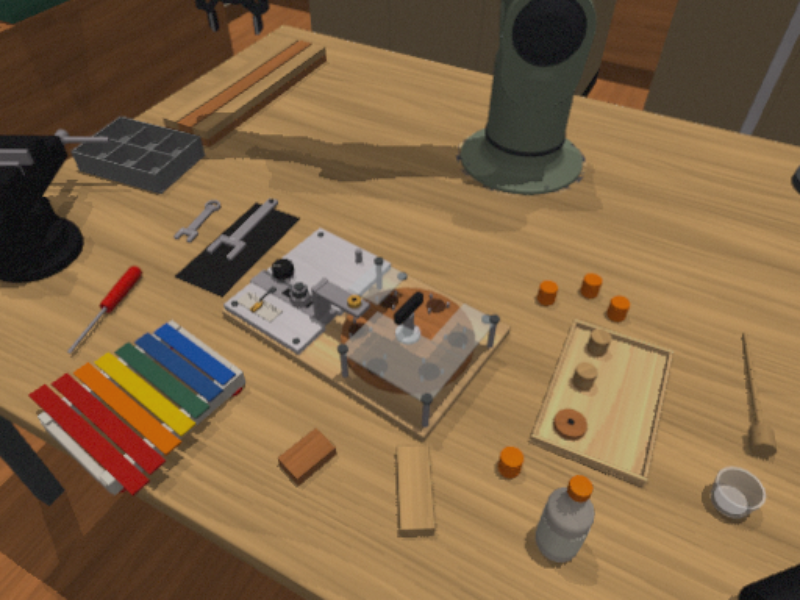

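```bash
cat > h.py <<'E'
import numpy as np, cv2
from workcell import status, grab_frame, camera_params, search_frame, silhouettes
from scipy.spatial.transform import Rotation as R
def tool(s=None):
    s=s or status.observe(); T=np.eye(4); T[:3,:3]=R.from_euler('xyz',s['tool_rot']).as_matrix(); T[:3,3]=s['position']; return T
def cam(n,T=None):  # world_from_cam, K, k1
    c=camera_params(n)
    if n=="wrist": W=(tool() if T is None else T)@c['tool_from_camera']
    else:
        M=np.eye(4);M[:3,:3]=cv2.Rodrigues(c['rvec'])[0];M[:3,3]=c['tvec'];W=np.linalg.inv(M)
    return W,c['K'],c['k1']
def ray(C,uv):
    W,K,k=C; d=np.array([(uv[0]-K[0,2])/K[0,0],(uv[1]-K[1,2])/K[1,1]]); u=d.copy()
    for _ in range(8): u=d/(1+k*(u@u))
    return W[:3,3],W[:3,:3]@np.r_[u,1]
def onz(C,uv,z): o,d=ray(C,uv); return o+d*(z-o[2])/d[2]
def proj(C,P):
    W,K,k=C; p=(np.atleast_2d(P)-W[:3,3])@W[:3,:3]; u=p[:,:2]/p[:,2:]; u=u*(1+k*(u**2).sum(1,keepdims=True))
    return u*[K[0,0],K[1,1]]+K[:2,2]
def tri(rs):
    A=0;b=0
    for o,d in rs:
        d=d/np.linalg.norm(d);M=np.eye(3)-np.outer(d,d);A=A+M;b=b+M@o
    return np.linalg.solve(A,b)
def cen(e): return np.array([(e[0]+e[2])/2*512,(e[1]+e[3])/2*384])
def cm(m): ys,xs=np.nonzero(m); return np.array([xs.mean(),ys.mean()])
def J2W(j,P): P=np.atleast_2d(P)/1000.; c,s=np.cos(j[2]),np.sin(j[2]); return np.c_[j[0]+c*P[:,0]-s*P[:,1],j[1]+s*P[:,0]+c*P[:,1],P[:,2]]
def need(P,yaw=None,s=None):
    "shift in row units from present tool to world point P, twist units to put tool yaw"
    T=tool(s); d=T[:3,:3].T@(np.asarray(P)-T[:3,3])/0.06; r=''
    ty=np.arctan2(T[1,0],T[0,0])
    if yaw is not None:
        t=-(yaw-ty); t=(t+np.pi/2)%np.pi-np.pi/2; r=np.degrees(t)/8
    return np.round(d,3),r
E
python3 - <<'E'
from h import *
C={n:cam(n) for n in("scene","top")}
for n in C: grab_frame(n)
for t in "jig knob jam_nut clamp_nut disc clip pointer spanner mat tray head1 wheel".split():
    for n in C:
        for r in silhouettes(n,t)[:4]:
            if r['p']>.3: print(t,n,round(r['p'],2),cm(r['mask']).round(1),(np.array(r['extent'])*[512,384,512,384]).round(1), r['mask'].sum(), onz(C[n],cm(r['mask']),0.03).round(3))
E
```

```text
jig scene 0.71 [235.8 210.7] [141.7 145.8 323.5 283.8] 12753 [ 0.629 -0.032  0.03 ]
jig top 0.8 [254.4 174.9] [178.6 118.1 332.4 229.5] 13082 [ 0.599 -0.055  0.03 ]
knob scene 0.48 [180.2 171.3] [172.6 163.8 189.  176.9] 166 [ 0.577 -0.243  0.03 ]
knob top 0.55 [315.5 177.6] [307.3 170.9 323.8 184.8] 147 [ 0.593 -0.23   0.03 ]
jam_nut scene 0.57 [191.3 187.1] [185.8 185.2 194.5 189.4] 27 [ 0.613 -0.18   0.03 ]
jam_nut top 0.63 [293.3 166.1] [289.4 161.4 295.8 169.8] 15 [ 0.626 -0.167  0.03 ]
jam_nut top 0.56 [316.1 177.3] [308.2 172.9 324.2 186.3] 152 [ 0.594 -0.232  0.03 ]
clamp_nut top 0.42 [315.7 177.4] [307.5 170.4 324.8 185.6] 160 [ 0.594 -0.231  0.03 ]
disc scene 0.68 [258.7 205.9] [218.9 182.8 296.5 251.5] 1505 [0.587 0.011 0.03 ]
disc top 0.91 [224.7 180. ] [197.6 140.3 258.8 209.4] 1997 [0.584 0.03  0.03 ]
disc top 0.64 [254.2 174.8] [173.8 118.5 334.2 230.3] 13047 [ 0.599 -0.054  0.03 ]
clip scene 0.39 [163.6 195.9] [158.  193.1 170.5 200.1] 36 [ 0.675 -0.226  0.03 ]
clip top 0.47 [360.8 195.3] [345.7 155.9 382.9 240.8] 2656 [ 0.543 -0.36   0.03 ]
pointer scene 0.98 [201.3 
[... 1229 characters left out ...]
.8 182.1] [369.3 178.8 384.9 190.3] 157 [0.356 0.257 0.03 ]
head1 top 0.68 [127.7 218.5] [115.8 216.1 136.1 222.7] 166 [0.471 0.302 0.03 ]
head1 top 0.65 [167.2 245.2] [161.7 238.6 175.8 252.2] 142 [0.397 0.189 0.03 ]
head1 top 0.62 [285.7 162.9] [248.1 150.2 332.8 178.4] 887 [ 0.635 -0.145  0.03 ]
head1 top 0.47 [143.8 264.6] [136.6 258.9 153.3 271.3] 142 [0.343 0.253 0.03 ]
wheel scene 0.56 [364.6 271.5] [355.9 261.6 375.7 282.5] 305 [0.647 0.309 0.03 ]
wheel top 0.55 [369.7 214.7] [358.2 183.2 380.4 249.3] 598 [ 0.488 -0.384  0.03 ]
wheel top 0.52 [116.6 191. ] [ 89.4 146.5 148.3 237.3] 4363 [0.549 0.336 0.03 ]
wheel top 0.47 [129.9 162.8] [120.9 153.6 138.7 171.7] 229 [0.63  0.302 0.03 ]
```

```bash
python3 - <<'E'
from h import *
from scipy.optimize import least_squares
ct,cs=cam("top"),cam("scene")
dk=np.array([[125,-15,30],[125,-185,30],[-125,-185,30],[-125,-15,30]])
pt=np.array([[429,209],[521,222],[505,357],[411,342]])*.64
ps=np.array([[296,350],[223,313],[322,230]])*.64
f=lambda j:np.r_[(proj(ct,J2W(j,dk))-pt).ravel(),(proj(cs,J2W(j,dk[:3]))-ps).ravel()]
r=least_squares(f,[.6,-.05,-.1]); print(r.x,np.degrees(r.x[2]),r.fun.round(1))
np.save("jig.npy",r.x)
j=r.x
for n,p in dict(knob=(13,-150,56),nut=(40,-85,60),dowel=(-95,-65.5,56),opening=(-80,110,36),T=(0,110,110)).items():
    P=J2W(j,p)[0]; print(n,P.round(4),proj(ct,P)[0].round(1),proj(cs,P)[0].round(1))
# spanner
grab_frame("top");m=silhouettes("top","spanner")[0]['mask']
mm=silhouettes("top","mat")[0]['mask']
for x in(m,mm):
    rc=cv2.minAreaRect(np.argwhere(x)[:,::-1].astype(np.float32)); b=cv2.boxPoints(rc); print(rc,[onz(ct,q,.008).round(3)[:2] for q in b])
# heads by top + scene
for a,b in(((127.7,218.5),None),((202*.64,300*.64),(585*.64,376*.64)),((200*.64,341*.64),(600*.64,342*.64))):
    print(onz(ct,a,.03).round(3), tri([ray(ct,a),ray(cs,b)]).round(4) if b else '')
print(need([.55,-.37,.2]))
E
```

```text
[ 0.59885848 -0.07931346 -0.12664048] -7.255964893949707 [-0.8 -0.5 -1.3 -0.9 -1.7 -1.4 -0.8  0.1  0.7  0.3 -0.8 -5.2 -2.7 -1.6]
knob [ 0.5928 -0.2298  0.056 ] [316.8 176.6] [179.4 169.6]
nut [ 0.6278 -0.1687  0.06  ] [295.2 163.8] [190.5 184.2]
dowel [ 0.4963 -0.1323  0.056 ] [281.9 210.6] [228.2 160.1]
opening [0.5334 0.0399 0.036 ] [220.8 197.3] [277.7 194.9]
T [0.6128 0.0298 0.11  ] [222.9 165.7] [260.9 193.6]
((254.2058868408203, 174.17645263671875), (149.3603515625, 90.4029541015625), 8.32564926147461) [array([0.502, 0.178]), array([0.767, 0.146]), array([ 0.707, -0.291]), array([ 0.444, -0.251])]
((362.326416015625, 197.5146484375), (85.76234436035156, 38.36050033569336), 88.75463104248047) [array([ 0.663, -0.313]), array([ 0.666, -0.425]), array([ 0.416, -0.426]), array([ 0.413, -0.316])]
[0.471 0.302 0.03 ] 
[0.546 0.301 0.03 ] [0.5468 0.3038 0.0215]
[0.472 0.301 0.03 ] [0.4714 0.305  0.0237]
(array([ 6.667, -1.607,  0.122]), '')
```

```bash
python3 - <<'E'
from h import *
j=np.load("jig.npy"); print(need(J2W(j,[20,-120,200])[0],j[2]))
E
```

```text
(array([ 8.427, -3.983,  0.122]), np.float64(3.2761892383630133))
```

```bash
python3 -m creep '[[1,-0.5,0,1,1],[2,-1,0,2,1],[2.9,-1.4,0,3,1],[3.8,-1.8,0,3.28,1],[4.7,-2.2,0,3.28,1]]' 20; python3 - <<'E'
from h import *
j=np.load("jig.npy"); print(need(J2W(j,[20,-120,200])[0],j[2]),status.observe()['qpos'])
E
```

```text
clock: 2.17
position: [0.4283, -0.3731, 0.2076]
tool_rot: [3.141, -0.0, -0.128]
force: [0.6, -1.0, -0.2]
grip_width: 0.0857
finger_force: 0.0
(array([ 2.532, -3.219,  0.126]), np.float64(-0.008288893683181128)) [ 0.60691865  0.43004505  0.00738415  1.75504872 -0.00372763  0.95598763
 -1.08281525]
```

```bash
python3 -m creep '[[0.7,-0.7,0,0,1],[1.3,-1.4,0,0,1],[1.9,-2.1,0,0,1],[2.53,-2.9,0,0,1],[2.53,-3.22,0.1,0,1]]' ; python3 -m creep '[[0,0,0,0,1],[0,0,0,0,1]]'; python3 - <<'E'
from h import *
j=np.load("jig.npy"); T=tool(); f=grab_frame("wrist"); C=cam("wrist",T); np.savez("v1.npz",f=f,T=T)
g=cv2.resize(f,(800,600),interpolation=cv2.INTER_CUBIC)
cv2.imwrite("pics/w1.png",g)
print(T.round(3))
for n,p in dict(knob=(13,-150,56),nut=(40,-85,60),stud=(40,-85,65),dowel=(-95,-65.5,56),c1=(125,-15,30),c2=(125,-185,30)).items():
    print(n,(proj(C,J2W(j,p))[0]*800/512).round(0))
for t in "knob jam_nut clamp_nut clip pointer spanner".split():
    for r in silhouettes("wrist",t)[:2]:
        if r['p']>.3: print(t,round(r['p'],2),(cm(r['mask'])*800/512).round(),(np.array(r['extent'])*[800,600,800,600]).round())
E
```

```text
clock: 2.8
position: [0.6045, -0.1985, 0.2009]
tool_rot: [-3.14, -0.001, -0.123]
force: [-0.7, -0.3, -0.4]
grip_width: 0.0852
finger_force: 0.0
clock: 3.05
position: [0.6012, -0.2038, 0.2015]
tool_rot: [3.141, 0.0, -0.129]
force: [-0.8, -1.3, 1.4]
grip_width: 0.0852
finger_force: 0.0
[[ 0.992 -0.128 -0.     0.601]
 [-0.128 -0.992 -0.001 -0.204]
 [-0.     0.001 -1.     0.202]
 [ 0.     0.     0.     1.   ]]
knob [435. 280.]
nut [334. 241.]
stud [333. 243.]
dowel [316. 423.]
c1 [226. 102.]
c2 [491. 101.]
knob 0.64 [433. 280.] [404. 250. 460. 314.]
jam_nut 0.66 [334. 238.] [314. 223. 352. 265.]
clamp_nut 0.89 [338. 235.] [308. 210. 363. 265.]
clamp_nut 0.65 [433. 280.] [402. 252. 458. 315.]
clip 0.71 [407. 147.] [399. 131. 418. 172.]
pointer 0.7 [278. 243.] [ 82. 174. 493. 281.]
spanner 0.76 [639. 338.] [597. 245. 679. 459.]
```

View pics/w1.png

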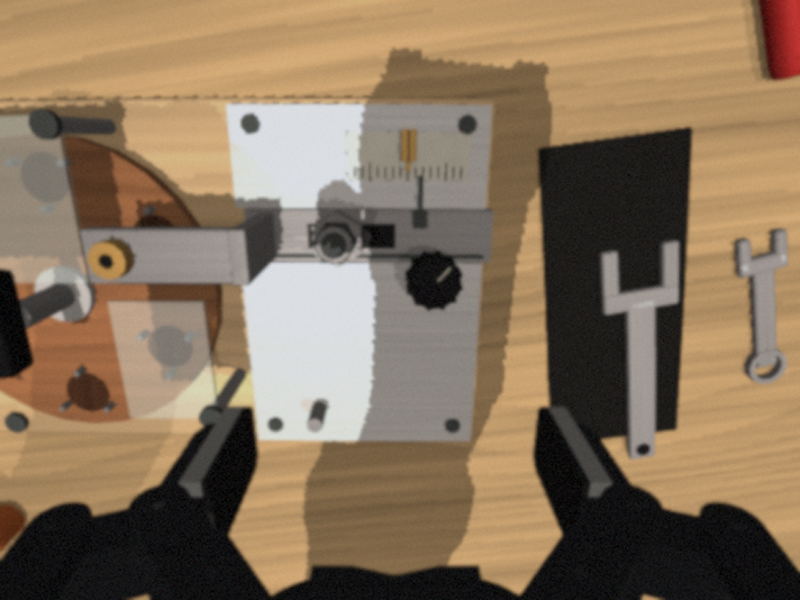

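```bash
python3 - <<'E'
from h import *
j=np.load("jig.npy"); d=np.load("v1.npz"); C=cam("wrist",d['T'])
def w2j(P): c,s=np.cos(j[2]),np.sin(j[2]); x,y=P[0]-j[0],P[1]-j[1]; return np.round([1000*(c*x+s*y),1000*(-s*x+c*y)],1)
k=.64
print("clip",w2j(onz(C,(408*k,147*k),.036)),"ptr",w2j(onz(C,(420*k,179*k),.034)),"span head L,R",[w2j(onz(C,np.array(p)*k,.011)) for p in((606,260),(674,250),(641,300),(643,450))])
print(need(J2W(j,[13,-150,48])[0],j[2]),status.observe()['qpos'])
E
```

```text
clip [  96.7 -132.1] ptr [  76.4 -140.2] span head L,R [array([  16.1, -281.5]), array([  23.8, -331.9]), array([ -15.4, -313.2]), array([-151.8, -337.7])]
(array([-0.091,  0.465,  2.557]), np.float64(-0.008588497860576215)) [ 0.25160148  0.54319413 -0.02990358  1.57783156  0.01817957  1.02061975
 -1.48213821]
```

```bash
python3 -m creep '[[-0.09,0.46,0.5,0,0.62],[-0.09,0.46,1.2,0,0.62],[-0.09,0.46,1.9,0,0.62],[-0.09,0.46,2.4,0,0.62],[-0.09,0.46,2.56,0,0.62]]' 25; python3 -m creep '[[0,0,0,0,0.62],[0,0,0,0,0.2],[0,0,0,0,0.2],[0,0,0,0,0.2],[0,0,0,0,0.2]]'; python3 -m creep '[[0,0,0,-1.2,0.2],[0,0,0,-2.4,0.2],[0,0,0,-3.6,0.2],[0,0,0,-4.8,0.2],[0,0,0,-4.8,0.2]]'
```

```text
clock: 4.03
position: [0.5922, -0.2288, 0.0461]
tool_rot: [-3.141, 0.002, -0.127]
force: [-0.4, 0.6, 0.4]
grip_width: 0.0527
finger_force: 0.0
clock: 4.65
position: [0.5932, -0.229, 0.0479]
tool_rot: [3.142, -0.0, -0.127]
force: [0.5, 0.2, 0.3]
grip_width: 0.0169
finger_force: 0.0
clock: 5.28
position: [0.5929, -0.2292, 0.0477]
tool_rot: [-3.141, -0.0, 0.542]
force: [0.1, -1.5, -0.1]
grip_width: 0.0171
finger_force: 0.0
```

```bash
python3 - <<'E'
from h import *
f=grab_frame("wrist"); cv2.imwrite("pics/w2.png",cv2.resize(f,(800,600),interpolation=cv2.INTER_CUBIC))
E
```

```text
(no output)
```

View pics/w2.png

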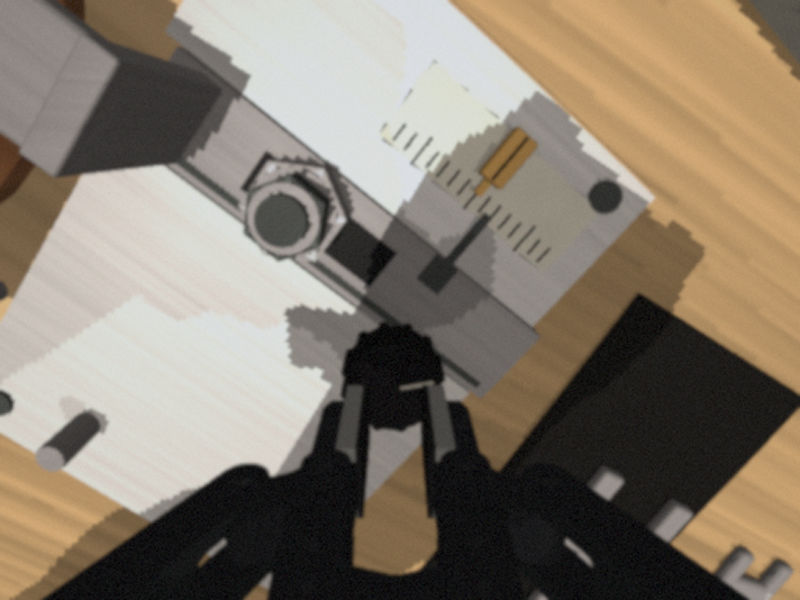

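```bash
python3 - <<'E'
from h import *
j=np.load("jig.npy"); T=tool();C=cam("wrist",T); k=800/512
q=lambda P:(proj(C,P)[0]*k).round()
print("knob top",q(J2W(j,[13,-150,56])),"bot",q(J2W(j,[13,-150,36])))
for z in(-.03,-.011,0,.008):
  for y in (-.0085,.0085): print(z,y,q(T[:3,3]+T[:3,:3]@[0,y,z]))
# knob triangulate: two wrist views, knob tops
d=np.load("v1.npz");C1=cam("wrist",d['T'])
print(tri([ray(C1,np.array((433,280))/k),ray(C,np.array((395,375))/k)]),J2W(j,[13,-150,56]))
print(tri([ray(C1,np.array((335,242))/k),ray(C,np.array((280,218))/k)]),J2W(j,[40,-85,62]))
E
```

```text
knob top [396. 384.] bot [396. 360.]
-0.03 -0.0085 [369. 414.]
-0.03 0.0085 [422. 414.]
-0.011 -0.0085 [371. 386.]
-0.011 0.0085 [419. 386.]
0 -0.0085 [373. 372.]
0 0.0085 [418. 373.]
0.008 -0.0085 [373. 363.]
0.008 0.0085 [417. 363.]
[ 0.5923763  -0.22868388  0.05013881] [[ 0.59280904 -0.22975416  0.056     ]]
[ 0.62968555 -0.16994977  0.07439172] [[ 0.62780246 -0.16868485  0.062     ]]
```

```bash
python3 - <<'E'
from h import *
T=tool(); C=cam("scene"); f=grab_frame("scene")
q=lambda v:proj(C,T[:3,3]+T[:3,:3]@np.array(v))[0]
c=q([0,0,0]); x0,y0=int(c[0])-50,int(c[1])-45
g=cv2.resize(f[y0:y0+80,x0:x0+100],(800,640),interpolation=cv2.INTER_CUBIC)[:600]
for v,col in (([0,0,0],(0,0,255)),([0,0,-.05],(0,255,0)),([0,0,.008],(255,0,0))):
    p=(q(v)-[x0,y0]+.5)*8; cv2.circle(g,tuple(int(a) for a in p),4,col,-1)
cv2.imwrite("pics/s2.png",g)
E
```

```text
(no output)
```

View pics/s2.png

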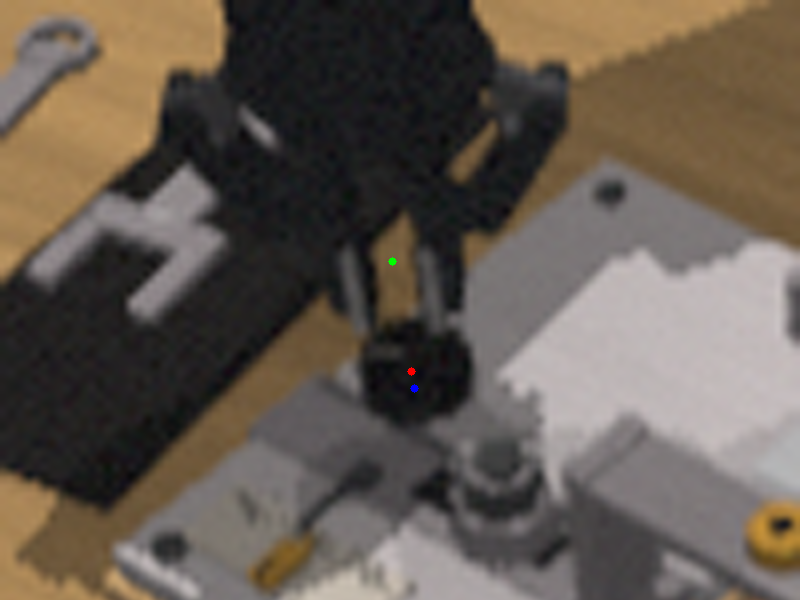

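```bash
python3 - <<'E'
from h import *
T=tool();C=cam("scene");W=cam("wrist",T);c=proj(C,T[:3,3])[0];x0,y0=int(c[0])-50,int(c[1])-45
for w,s in(((440,387),(362,328)),((350,387),(436,325))):
    P=tri([ray(W,np.array(w)/1.5625),ray(C,np.array(s)/8-.5+[x0,y0])]); print(P,T[:3,:3].T@(P-T[:3,3]))
E
```

```text
[ 0.6074445  -0.23579892  0.07651397] [ 0.00895804  0.01314313 -0.02881214]
[ 0.59566659 -0.21179807  0.07955371] [ 0.01115986 -0.01350127 -0.03184983]
```

```bash
python3 -m creep '[[0,0,-0.2,1.2,0.62],[0,0,-0.2,2.4,0.62],[0,0,-0.2,3.6,0.62],[0,0,0,4.8,0.62],[0,0,0.1,4.8,0.62]]';  python3 -m creep '[[0,0,0.07,0,0.62],[0,0,0.14,0,0.62],[0,0,0.14,0,0.62]]'; python3 - <<'E'
from h import *
f=grab_frame("wrist"); cv2.imwrite("pics/w3.png",cv2.resize(f,(640,480),interpolation=cv2.INTER_CUBIC)[180:])
E
```

```text
clock: 6.0
position: [0.593, -0.2286, 0.0413]
tool_rot: [3.141, 0.001, -0.128]
force: [-0.2, 0.6, -1.2]
grip_width: 0.053
finger_force: 0.0
clock: 6.38
position: [0.5929, -0.2291, 0.0331]
tool_rot: [-3.141, 0.0, -0.127]
force: [0.4, -0.2, 0.3]
grip_width: 0.0527
finger_force: 0.0
```

View pics/w3.png

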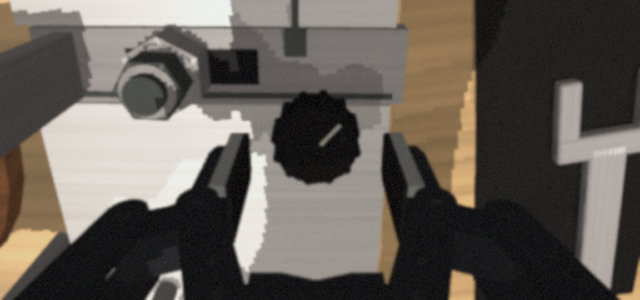

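```bash
python3 -m creep '[[0,0,0.1,0,0.62],[0,0,0.2,0,0.62],[0,0,0.3,0,0.62],[0,0,0.37,0,0.62],[0,0,0.37,0,0.62]]';  python3 -m creep '[[0,0,0,0,0.35],[0,0,0,0,0.2],[0,0,0,0,0.2],[0,0,0,0,0.2]]'
```

```text
clock: 7.05
position: [0.5928, -0.229, 0.0107]
tool_rot: [-3.142, 0.001, -0.127]
force: [-0.4, 0.1, 0.8]
grip_width: 0.0528
finger_force: 0.0
clock: 7.55
position: [0.5932, -0.2289, 0.0113]
tool_rot: [-3.142, -0.0, -0.127]
force: [-1.8, 1.7, 5.6]
grip_width: 0.0349
finger_force: 25.0
```

```bash
python3 -m creep '[[0,0,0,-1.3,0.2],[0,0,0,-2.6,0.2],[0,0,0,-3.9,0.2],[0,0,0,-5.2,0.2],[0,0,0,-6.2,0.2]]';  python3 -m creep '[[0,0,0,0,0.2],[0,0,0,0,0.2]]'; python3 - <<'E'
from h import *
T=tool(); f=grab_frame("wrist"); np.savez("v4.npz",f=f,T=T); C=cam("wrist",T); j=np.load("jig.npy")
p=proj(C,J2W(j,[85,-138,34]))[0]; x0,y0=[int(v) for v in p-[50,37]]; x0=max(x0,0);y0=max(y0,0)
print(x0,y0); cv2.imwrite("pics/w4.png",cv2.resize(f[y0:y0+75,x0:x0+100],None,fx=8,fy=8,interpolation=cv2.INTER_CUBIC))
E
```

```text
clock: 8.18
position: [0.5928, -0.2278, 0.0113]
tool_rot: [-3.14, -0.0, 0.744]
force: [-4.9, 7.8, 9.5]
grip_width: 0.0352
finger_force: 25.7
clock: 8.43
position: [0.5928, -0.2278, 0.0113]
tool_rot: [-3.14, -0.0, 0.739]
force: [-4.4, 7.4, 10.3]
grip_width: 0.035
finger_force: 25.8
307 117
```

View pics/w4.png

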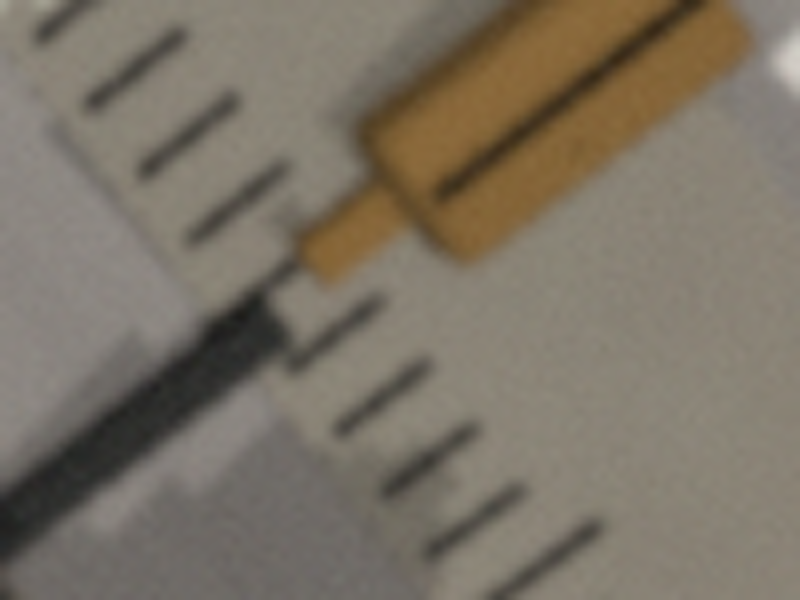

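```bash
cat >> h.py <<'E'
def w2j(j,P): c,s=np.cos(j[2]),np.sin(j[2]); x,y=P[0]-j[0],P[1]-j[1]; return np.round([1000*(c*x+s*y),1000*(-s*x+c*y)],1)
E
python3 - <<'E'
from h import *
d=np.load("v4.npz"); C=cam("wrist",d['T']); j=np.load("jig.npy")
u=lambda p,z:w2j(j,onz(C,np.array(p)/8-.44+[307,117],z))
print("ptr tip L,R",u((222,300),.034),u((282,342),.034),"shaft",u((0,478),.034),u((0,555),.034))
print("tongue L R",u((300,245),.034),u((332,282),.034),u((362,190),.034),u((408,228),.034)); print("line",u((440,197),.037),u((690,8),.037),"corners",u((365,135),.037),u((462,262),.037))
E
```

```text
ptr tip L,R [  77.1 -130.8] [  78.3 -135.1] shaft [  60.7 -131. ] [  57.8 -134.8]
tongue L R [  82.4 -131.1] [  82.6 -134.1] [  87.  -130.8] [  87.8 -134.3]
line [  89.7 -133. ] [ 106.3 -133.3] corners [  88.5 -127.4] [  88.6 -136.9]
```

```bash
python3 -m creep '[[0,0,0,-0.2,0.2],[0,0,0,-0.2,0.2],[0,0,0,-0.2,0.62],[0,0,0,-0.2,0.62],[0,0,0,-0.2,0.62]]'; python3 - <<'E'
from h import *
T=tool(); f=grab_frame("wrist"); d=np.load("v4.npz"); j=np.load("jig.npy")
a,b=cam("wrist",d['T']),cam("wrist",T)
# rectify both onto jig plane z=34, 10px/mm region x 60..100,y -150..-115
def rect(f,C):
    xs,ys=np.meshgrid(np.arange(60,78,.1),np.arange(-145,-120,.1)); P=J2W(j,np.c_[xs.ravel(),ys.ravel(),np.full(xs.size,34)])
    uv=proj(C,P).reshape(*xs.shape,2).astype(np.float32); return cv2.remap(f,uv[...,0],uv[...,1],1)
for F,C in((d['f'],a),(f,b)):
    g=cv2.cvtColor(rect(F,C),7)[:, 100:160].mean(1); k=g<g.min()+.5*(np.median(g)-g.min()); y=np.arange(-145,-120,.1)[k]; print(y.min(),y.max(),y.mean())
# spanner
print(T[:3,3],need([.50,-.34,.2],0))
E
```

```text
clock: 9.1
position: [0.5931, -0.2292, 0.011]
tool_rot: [3.141, 0.0, 0.766]
force: [0.8, -0.2, -1.0]
grip_width: 0.053
finger_force: 0.0
-135.40000000000055 -131.50000000000077 -133.45000000000067
-135.10000000000056 -131.40000000000077 -133.25000000000068
[ 0.59308359 -0.22919668  0.01103768] (array([-2.398,  0.256, -3.15 ]), np.float64(5.487593518087852))
```

```bash
python3 -m creep '[[0,0,-0.95,0,0.62],[0,0,-1.9,1,0.62],[-0.6,0.05,-2.5,2.2,0.62],[-1.2,0.1,-2.5,3.4,0.62],[-1.8,0.2,-2.5,4.6,0.62]]'; python3 -m creep '[[-0.4,-0.3,0,0.6,0.62],[-0.4,-0.3,0,0.6,0.62],[-0.4,-0.3,0,0.6,0.62]]';  cat > sp.py <<'E'
from h import *
T=tool(); f=grab_frame("wrist"); C=cam("wrist",T); np.savez("v5.npz",f=f,T=T)
r=[r for r in silhouettes("wrist","spanner") if r['p']>.3]
for q in r: print(q['p'],cm(q['mask']),np.array(q['extent'])*[512,384,512,384],q['mask'].sum())
E
python3 sp.py; python3 -c "
from h import *
f=np.load('v5.npz')['f'];cv2.imwrite('pics/w5.png',f)"
```

```text
clock: 9.78
position: [0.5229, -0.3135, 0.1618]
tool_rot: [3.141, -0.001, 0.119]
force: [-0.5, 0.7, 0.5]
grip_width: 0.0528
finger_force: 0.0
clock: 10.15
position: [0.4981, -0.2977, 0.1613]
tool_rot: [3.141, -0.001, 0.041]
force: [0.6, -0.7, 0.4]
grip_width: 0.0528
finger_force: 0.0
0.76 [340.94808743 164.64981785] [314.3168  92.5056 377.7024 262.3104] 4392
0.43 [ 5.31704782 69.57588358] [  0.      27.9936  12.1856 119.3088] 962
```

View pics/w5.png

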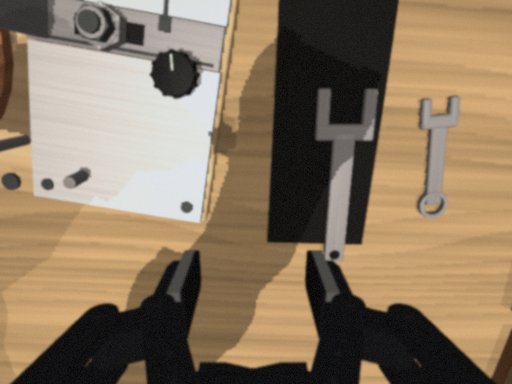

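```bash
python3 - <<'E'
from h import *
d=np.load("v5.npz"); C=cam("wrist",d['T']); z=.011
g=lambda *p: onz(C,p,z)[:2]
a=g(343,143.); b=g(335.5,245); L=g(324.5,90);R_=g(371,90); e=g(335,261)
y=np.arctan2(*(a-b)[::-1]); ux=np.array([np.cos(y),np.sin(y)])
tip=(L+R_)/2; print("yaw",y,np.degrees(y),"tip",tip,"end",e,"len",np.linalg.norm(tip-e),"headw",np.linalg.norm(L-R_))
org=(tip-.014*ux+e+.175*ux)/2; gp=org-.08*ux
print("org",org,"mid",gp, need(np.r_[gp,.03],y))
E
```

```text
yaw 0.06135389432212665 3.515319201349522 tip [ 0.5848577  -0.38565063] end [ 0.39863304 -0.39682827] len 0.18655980708742623 headw 0.04491888161468378
org [ 0.5720939  -0.38630356] mid [ 0.49224443 -0.39120879] (array([-0.164,  1.553,  2.184]), np.float64(-0.1431323015357177))
```

```bash
python3 -m creep '[[-0.05,0.7,0,-0.14,0.5],[-0.16,1.55,0.6,-0.14,0.5],[-0.16,1.55,1.4,-0.14,0.5],[-0.16,1.55,2.1,-0.14,0.5],[-0.16,1.55,2.6,-0.14,0.5]]'; python3 -m creep '[[0,0,0.2,0,0.5],[0,0,0.35,0,0.5],[0,0,0.47,0,0.5],[0,0,0.47,0,0.5]]' 60
```

```text
clock: 10.88
position: [0.4915, -0.3907, 0.0028]
tool_rot: [-3.14, 0.001, 0.06]
force: [0.1, 0.1, -0.5]
grip_width: 0.0428
finger_force: 0.0
clock: 11.38
position: [0.4922, -0.3913, -0.0225]
tool_rot: [3.141, -0.001, 0.06]
force: [0.9, 0.4, -0.0]
grip_width: 0.0428
finger_force: 0.0
```

```bash
python3 -m creep '[[0,0,0,0,0.2],[0,0,0,0,0.1],[0,0,0,0,0.1],[0,0,0,0,0.1]]' 60; python3 -m creep '[[0,0,-0.2,0,0.1],[0,0,-0.8,0,0.1],[0,0,-1.6,0,0.1],[0,0,-2.2,0,0.1],[0,0,-2.2,0,0.1]]'; python3 - <<'E'
from h import *
T=tool(); f=grab_frame("wrist"); np.savez("v6.npz",f=f,T=T); cv2.imwrite("pics/w6.png",f)
j=np.load("jig.npy"); print(need(J2W(j,[-40,-85,120])[0],j[2]))
E
```

```text
clock: 11.88
position: [0.4934, -0.3923, -0.0207]
tool_rot: [3.139, -0.003, 0.06]
force: [-1.4, 1.7, 23.0]
grip_width: 0.0201
finger_force: 64.4
clock: 12.5
position: [0.4929, -0.3919, 0.1122]
tool_rot: [3.139, -0.004, 0.06]
force: [0.8, -0.3, -3.1]
grip_width: 0.02
finger_force: 59.2
(array([ 1.171, -3.816, -0.166]), np.float64(1.3349522809841592))
```

View pics/w6.png

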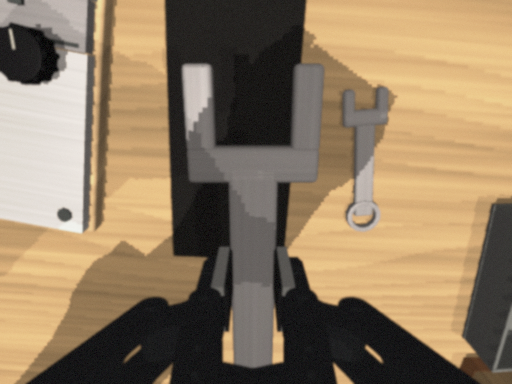

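```bash
python3 - <<'E'
from h import *
d=np.load("v6.npz"); c=camera_params("wrist"); C=(c['tool_from_camera'],c['K'],c['k1'])
for p in((183,64),(322,64),(190,180),(318,180),(229.5,185),(276.5,185),(215,145),(293,145)): print(p,onz(C,p,-.032).round(4))
for p in((230,350),(274,350)): print(onz(C,p,-.032).round(4))
E
```

```text
(183, 64) [ 0.0931 -0.0276 -0.032 ]
(322, 64) [ 0.0931  0.028  -0.032 ]
(190, 180) [ 0.0448 -0.0278 -0.032 ]
(318, 180) [ 0.0449  0.0296 -0.032 ]
(229.5, 185) [ 0.0425 -0.0101 -0.032 ]
(276.5, 185) [ 0.0425  0.011  -0.032 ]
(215, 145) [ 0.0605 -0.016  -0.032 ]
(293, 145) [ 0.0606  0.0177 -0.032 ]
[-0.0526 -0.0122 -0.032 ]
[-0.0526  0.0121 -0.032 ]
```

```bash
python3 -m creep '[[0.2,-0.7,-0.16,0.3,0.1],[0.5,-1.5,-0.16,0.6,0.1],[0.8,-2.3,-0.16,1,0.1],[1.1,-3.1,-0.16,1.33,0.1],[1.17,-3.7,-0.16,1.33,0.1]]'; python3 -m creep '[[0,-0.12,0,0,0.1],[0,-0.12,0.5,0,0.1],[0,-0.12,0.9,0,0.1],[0,-0.12,0.9,0,0.1],[0,-0.12,0.9,0,0.1]]'; python3 - <<'E'
from h import *
T=tool(); f=grab_frame("wrist"); np.savez("v7.npz",f=f,T=T); cv2.imwrite("pics/w7.png",cv2.resize(f[0:225,106:406],(800,600),interpolation=cv2.INTER_CUBIC))
j=np.load("jig.npy"); print(need(J2W(j,[-40,-85,66])[0],j[2])); C=cam("wrist",T)
for p in((40,-85,65),(40,-85,60),(40,-85,46),(40,-69,46),(40,-101,46)): print(p,proj(C,J2W(j,p))[0].round(1))
E
```

```text
clock: 13.18
position: [0.5485, -0.1623, 0.1173]
tool_rot: [-3.141, 0.002, -0.124]
force: [0.3, 0.2, -2.3]
grip_width: 0.0196
finger_force: 59.3
clock: 13.8
position: [0.5494, -0.1585, 0.0649]
tool_rot: [3.141, -0.0, -0.126]
force: [0.3, 0.6, -2.4]
grip_width: 0.0202
finger_force: 59.4
(array([-0.021,  0.005, -0.012]), np.float64(0.0025045477258786187))
(40, -85, 65) [252.3  98.4]
(40, -85, 60) [252.3  98.1]
(40, -85, 46) [252.4  97.4]
(40, -69, 46) [224.1  97.4]
(40, -101, 46) [280.6  97.5]
```

View pics/w7.png

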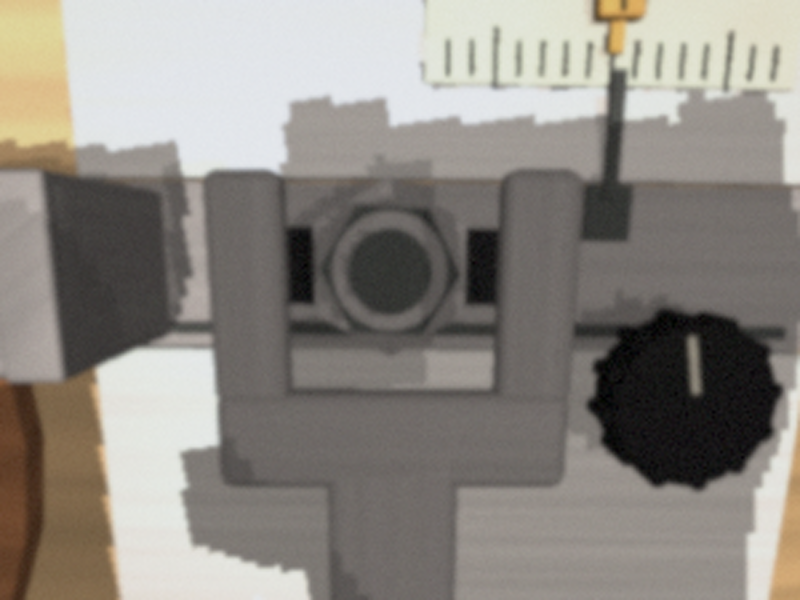

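```bash
python3 -m creep '[[-0.06,-0.005,0,0,0.1],[-0.06,-0.005,0.3,0,0.1],[-0.06,-0.005,0.55,0,0.1],[-0.06,-0.005,0.7,0,0.1],[-0.06,-0.005,0.7,0,0.1]]'; python3 -m creep '[[0,0,0.06,0,0.1],[0,0,0.12,0,0.1],[0,0,0.12,0,0.1]]'
```

```text
clock: 14.48
position: [0.5453, -0.1571, 0.0215]
tool_rot: [-3.141, 0.002, -0.126]
force: [-0.3, -0.4, -2.2]
grip_width: 0.02
finger_force: 59.4
clock: 14.85
position: [0.5458, -0.1572, 0.0152]
tool_rot: [-3.142, 0.0, -0.126]
force: [0.1, -0.2, -2.6]
grip_width: 0.0201
finger_force: 59.4
```

```bash
python3 -m creep '[[0,0,0.05,0,0.1],[0,0,0.1,0,0.1],[0,0,0.1,0,0.1]]';python3 -m creep '[[0,0,0.03,0,0.1],[0,0,0.06,0,0.1],[0,0,0.06,0,0.1]]'
```

```text
clock: 15.22
position: [0.5457, -0.1572, 0.009]
tool_rot: [-3.142, 0.0, -0.126]
force: [0.1, -0.9, -2.9]
grip_width: 0.0202
finger_force: 59.4
clock: 15.6
position: [0.5459, -0.1573, 0.0064]
tool_rot: [3.142, -0.0, -0.126]
force: [-3.8, 1.8, 13.5]
grip_width: 0.0198
finger_force: 67.9
```

```bash
python3 -m creep '[[0,0,-0.02,0,0.45],[0,0,-0.02,0,0.45],[0,0,-0.5,0,0.45],[0,0,-1.4,0,0.45],[0,0,-2.2,0,0.45]]' 40; python3 -m creep '[[0.2,0,-0.2,0,0.45],[0.2,0,-0.2,0,0.45],[0.2,0,-0.2,0,0.45]]'; python3 - <<'E'
from h import *
T=tool(); f=grab_frame("wrist"); np.savez("v8.npz",f=f,T=T); cv2.imwrite("pics/w8.png",f[:330]);C=cam("wrist",T)
j=np.load("jig.npy"); print(need(J2W(j,[38.3,-85,120])[0],j[2]+np.pi/2)); print(status.observe()['qpos'].round(2))
for p in((40,-85,65),(38.3,-85,65)): print(p,proj(C,J2W(j,p))[0].round(1))
for t in("jam_nut","spanner"):
  for r in silhouettes("wrist",t)[:2]: print(t,r['p'],cm(r['mask']),np.array(r['extent'])*[512,384,512,384])
E
```

```text
clock: 16.23
position: [0.5458, -0.1573, 0.1393]
tool_rot: [-3.142, -0.0, -0.126]
force: [-0.3, -0.2, -0.2]
grip_width: 0.0385
finger_force: 0.0
clock: 16.6
position: [0.5568, -0.1586, 0.1486]
tool_rot: [-3.141, 0.002, -0.126]
force: [0.6, 1.4, -0.2]
grip_width: 0.0384
finger_force: 0.0
(array([1.167, 0.018, 0.474]), np.float64(-11.243822871582182))
[ 0.24  0.52 -0.09  1.78  0.06  0.85 -1.57]
(40, -85, 65) [253.7 105. ]
(38.3, -85, 65) [253.7 107.3]
jam_nut 0.95 [252.03180915 105.51689861] [235.4176  88.2816 267.8784 122.496 ]
spanner 0.9 [252.54247528 175.94617356] [217.9072  92.5056 288.     284.0832]
```

View pics/w8.png

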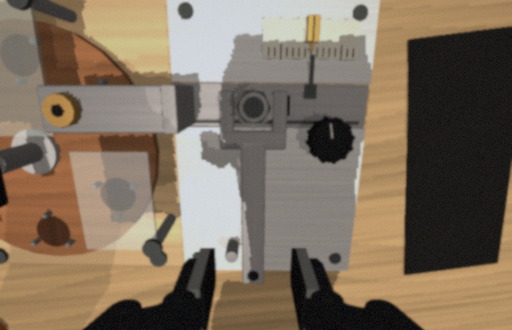

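```bash
python3 -m creep '[[0.3,0,0,-1.3,0.45],[0.6,0,0,-2.6,0.45],[0.9,0,0,-3.9,0.45],[1.16,0.02,0,-5.2,0.45],[1.16,0.02,0,-6.5,0.45]]'; python3 -m creep '[[0,0,0,-1.3,0.45],[0,0,0,-2.6,0.45],[0,0,0,-3.9,0.45],[0,0,0,-4.75,0.45],[0,0,0,-4.75,0.45]]'; python3 - <<'E'
from h import *
j=np.load("jig.npy"); print(need(J2W(j,[38.3,-85,25])[0],j[2]+np.pi/2),status.observe()['qpos'].round(2))
T=tool(); f=grab_frame("wrist"); np.savez("v9.npz",f=f,T=T); C=cam("wrist",T)
print(proj(C,J2W(j,[38.3,-85,60])))
for r in silhouettes("wrist","jam_nut")[:2]: print(r['p'],cm(r['mask']),np.array(r['extent'])*[512,384,512,384])
E
```

```text
clock: 17.38
position: [0.627, -0.1687, 0.1487]
tool_rot: [-3.141, 0.0, 0.788]
force: [-0.8, -0.3, 0.3]
grip_width: 0.0386
finger_force: 0.0
clock: 18.0
position: [0.6262, -0.1688, 0.149]
tool_rot: [-3.141, -0.001, 1.444]
force: [0.2, -0.3, 0.3]
grip_width: 0.0383
finger_force: 0.0
(array([ 0.004, -0.   ,  2.067]), np.float64(-0.0004745283703836074)) [ 0.47  0.66 -0.47  1.57  0.33  1.   -0.22]
[[253.40629375 192.06429307]]
0.56 [253.2418136  187.02518892] [238.6944 171.9168 266.496  207.7056]
0.33 [313.08163265 229.91428571] [295.3216 226.2144 327.0144 238.6944]
```

```bash
python3 -m creep '[[0,0,0.6,0,0.45],[0,0,1.2,0,0.45],[0,0,1.7,0,0.45],[0,0,2.07,0,0.45],[0,0,2.07,0,0.45]]' 80; python3 -m creep '[[0,0,0,0,0.25],[0,0,0,0,0.15],[0,0,0,0,0.15],[0,0,0,0,0.15]]'
```

```text
clock: 18.73
position: [0.6259, -0.1684, 0.0242]
tool_rot: [-3.139, -0.0, 1.444]
force: [-0.4, 0.5, 1.0]
grip_width: 0.0383
finger_force: 0.0
clock: 19.23
position: [0.6272, -0.1687, 0.0267]
tool_rot: [3.14, 0.0, 1.445]
force: [-2.7, 1.3, 7.8]
grip_width: 0.0211
finger_force: 79.1
```

```bash
python3 -m creep '[[0,0,0,1,0.15],[0,0,0,2,0.15],[0,0,0,3,0.15],[0,0,0,4,0.15],[0,0,0,5,0.15]]'; python3 -c "from workcell import status as s;o=s.observe();print(o['moment'],o['qpos'].round(2))"; python3 -m creep '[[0,0,0,1,0.15],[0,0,0,2,0.15],[0,0,0,3,0.15],[0,0,0,3.5,0.15],[0,0,0,3.5,0.15]]'; python3 -c "from workcell import status as s;o=s.observe();print(o['moment'],o['qpos'].round(2))"
```

```text
clock: 19.85
position: [0.6268, -0.1685, 0.0267]
tool_rot: [3.141, -0.0, 0.742]
force: [-5.8, 2.6, 9.0]
grip_width: 0.0211
finger_force: 79.3
[0.66485095 1.43692907 0.20419078] [ 0.32  0.79 -0.24  1.64  0.25  0.74 -0.86]
clock: 20.48
position: [0.6266, -0.1682, 0.0266]
tool_rot: [-3.141, -0.0, 0.257]
force: [-6.9, 3.3, 10.8]
grip_width: 0.0213
finger_force: 79.6
[0.78321331 1.65012994 0.09151781] [ 0.24  0.78 -0.11  1.65  0.12  0.72 -1.24]
```

```bash
for i in 1; do python3 -m creep '[[0,0,0,0.5,0.15],[0,0,0,1,0.15],[0,0,0,1.5,0.15],[0,0,0,1.5,0.15]]'; python3 -c "from workcell import status as s;o=s.observe();print(o['moment'],o['joint_efforts'].round(1))"; python3 -m creep '[[0,0,0,0.5,0.15],[0,0,0,1,0.15],[0,0,0,1.5,0.15],[0,0,0,1.5,0.15]]'; python3 -c "from workcell import status as s;o=s.observe();print(o['moment'],o['joint_efforts'].round(1))"; done
```

```text
clock: 20.98
position: [0.6266, -0.1681, 0.0267]
tool_rot: [-3.141, -0.0, 0.048]
force: [-7.8, 3.2, 10.9]
grip_width: 0.0211
finger_force: 79.6
[0.89852918 1.63692254 0.03091228] [   0.9 -101.3    3.9  -30.2    0.4   -2.5   -0.8]
clock: 21.48
position: [0.6266, -0.168, 0.0267]
tool_rot: [-3.141, 0.0, -0.161]
force: [-7.0, 4.6, 12.9]
grip_width: 0.0212
finger_force: 79.6
[1.01493692 1.59574073 0.15417536] [   1.3 -100.9    5.8  -30.1    0.3   -2.6   -0.9]
```

```bash
python3 -m creep '[[0,0,0,0.5,0.15],[0,0,0,1,0.15],[0,0,0,1.5,0.15],[0,0,0,1.5,0.15]]'; python3 -c "from workcell import status as s;o=s.observe();print(o['moment'],o['joint_efforts'].round(1),o['qpos'].round(2))"; python3 - <<'E'
from h import *
T=tool(); f=grab_frame("wrist"); np.savez("v10.npz",f=f,T=T); cv2.imwrite("pics/w10.png",f)
E
```

```text
clock: 21.98
position: [0.6266, -0.1679, 0.0266]
tool_rot: [-3.141, 0.0, -0.369]
force: [-7.9, 4.0, 11.4]
grip_width: 0.0215
finger_force: 79.6
[0.92162196 1.6410059  1.03489532] [   2.1 -100.5    7.8  -29.9   -0.5   -2.6   -1.8] [ 0.14  0.78  0.05  1.66 -0.06  0.71 -1.72]
```

View pics/w10.png

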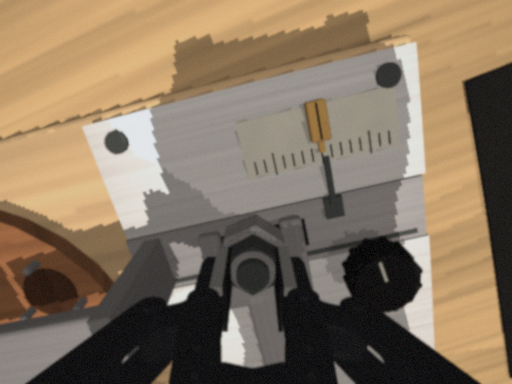

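```bash
python3 -m creep '[[0,0,0,0.3,0.15],[0,0,0,0.5,0.15],[0,0,0,0.5,0.15]]'; python3 -c "from workcell import status as s;o=s.observe();print(o['moment'])"
```

```text
clock: 22.4
position: [0.6271, -0.1679, 0.0267]
tool_rot: [-3.141, -0.001, -0.439]
force: [-5.5, 3.6, 10.4]
grip_width: 0.0209
finger_force: 80.1
[0.82871253 1.08739875 1.13304031]
```

```bash
python3 -m creep '[[0,0,0,0,0.45],[0,0,0,0,0.45],[0,0,0,0,0.45],[0,0,-0.7,0,0.45],[0,0,-1.5,0,0.45]]'; python3 - <<'E'
from h import *
j=np.load("jig.npy"); print(need(J2W(j,[-41.5,-83.7,115])[0],j[2]-.02))
E
```

```text
clock: 23.02
position: [0.6261, -0.1687, 0.116]
tool_rot: [3.141, 0.002, -0.44]
force: [1.1, -0.5, 1.1]
grip_width: 0.0385
finger_force: 0.0
(array([-1.273,  0.386,  0.018]), np.float64(-2.102036864115064))
```

```bash
python3 -m creep '[[-0.7,0.2,0,-0.7,0.45],[-1.27,0.39,0,-1.5,0.45],[-1.27,0.39,0,-2.1,0.45],[-1.27,0.39,0,-2.1,0.45]]'; cat > sp2.py <<'E'
from h import *
import sys
z=float(sys.argv[1]); T=tool(); f=grab_frame("wrist"); C=cam("wrist",T); j=np.load("jig.npy")
for q in silhouettes("wrist","spanner")[:2]:
    m=q['mask']; ys,xs=np.nonzero(m); e=np.array(q['extent'])*[512,384,512,384]
    w=[(y,xs[ys==y].mean(),np.ptp(xs[ys==y])+1) for y in range(ys.min(),ys.max()+1) if (ys==y).any()]
    print(round(q['p'],2),e.round(),[tuple(np.round(v,1)) for v in w[::12]])
    P=[w2j(j,onz(C,(v[1],v[0]),z)) for v in w if v[2]<55 and v[0]<285]; P=np.array(P)
    if len(P)>20:
        # keep narrow rows: handle
        k=np.polyfit(P[:,0],P[:,1],1); print("jig line y=%.4f x + %.2f"%tuple(k),"at -40:",np.polyval(k,-40), "span",P[:,0].min(),P[:,0].max())
E
python3 sp2.py .038; python3 -c "
from h import *
j=np.load('jig.npy'); T=tool(); print(w2j(j,T[:3,3]),T[2,3])"
```

```text
clock: 23.52
position: [0.5479, -0.1576, 0.1158]
tool_rot: [-3.141, -0.001, -0.148]
force: [0.2, 0.4, -0.1]
grip_width: 0.0382
finger_force: 0.0
0.9 [209.  80. 293. 293.] [(np.float64(77.0), np.float64(247.4), np.float64(73.0)), (np.float64(89.0), np.float64(247.9), np.float64(79.0)), (np.float64(101.0), np.float64(250.7), np.float64(79.0)), (np.float64(113.0), np.float64(249.3), np.float64(75.0)), (np.float64(125.0), np.float64(250.5), np.float64(76.0)), (np.float64(137.0), np.float64(250.5), np.float64(74.0)), (np.float64(149.0), np.float64(251.0), np.float64(27.0)), (np.float64(161.0), np.float64(250.5), np.float64(28.0)), (np.float64(173.0), np.float64(250.0), np.float64(27.0)), (np.float64(185.0), np.float64(250.0), np.float64(27.0)), (np.float64(197.0), np.float64(249.5), np.float64(28.0)), (np.float64(209.0), np.float64(250.5), np.float64(28.0)), (np.float64(221.0), np.float64(250.0), np.float64(27.0)), (np.float64(233.0), np.float64(249.5), np.float64(26.0)), (np.float64(245.0), np.float64(249.5), np.float64(26.0)), (np.float64(257.0), np.float64(250.5), np.float64(26.0)), (np.float64(269.0), np.float64(250.0), np.float64(25.0)), (np.float64(281.0), np.float64(249.5), np.float64(24.0)), (np.float64(293.0), np.float64(250.0), np.float64(23.0))]
jig line y=-0.0300 x + -83.73 at -40: -82.53043154836944 span -125.4 2.0
[-40.6 -84. ] 0.11546380309679888
```

```bash
python3 -m creep '[[0,-0.02,0.5,0.06,0.45],[0,-0.02,1.1,0.06,0.45],[0,-0.02,1.5,0.06,0.45],[0,-0.02,1.73,0.06,0.45],[0,-0.02,1.76,0.06,0.45]]' 60; python3 -m creep '[[0,0,0,0,0.2],[0,0,0,0,0.1],[0,0,0,0,0.1],[0,0,0,0,0.1]]'
```

```text
clock: 24.25
position: [0.5477, -0.1561, 0.0093]
tool_rot: [3.142, 0.001, -0.156]
force: [0.1, 0.2, -0.8]
grip_width: 0.0387
finger_force: 0.0
clock: 24.75
position: [0.5484, -0.1563, 0.0108]
tool_rot: [3.142, -0.001, -0.155]
force: [-2.1, 1.0, 8.3]
grip_width: 0.0187
finger_force: 59.5
```

```bash
python3 -m creep '[[0,0.005,-0.1,0,0.1],[0,0.01,-0.2,0,0.1],[0,0.01,-0.3,0,0.1],[0,0.01,-0.4,0,0.1]]';  python3 -m creep '[[0,0,-0.4,0,0.1],[0,0,-1,0,0.1],[0,0,-1.6,0,0.1],[0,0,-1.6,0,0.1]]'; python3 - <<'E'
from h import *
T=tool(); f=grab_frame("wrist"); np.savez("v11.npz",f=f,T=T)
for r in silhouettes("wrist","spanner")[:2]: print(r['p'],cm(r['mask']),np.array(r['extent'])*[512,384,512,384])
j=np.load("jig.npy"); print(need([.52,-.37,.125],0)); print(w2j(j,T[:3,3]))
E
```

```text
clock: 25.25
position: [0.5499, -0.1568, 0.0346]
tool_rot: [-3.141, -0.004, -0.155]
force: [15.6, -1.8, -13.7]
grip_width: 0.0185
finger_force: 59.0
clock: 25.75
position: [0.5491, -0.1573, 0.1327]
tool_rot: [3.141, -0.004, -0.155]
force: [0.2, -0.8, -2.9]
grip_width: 0.017
finger_force: 87.4
0.6 [251.66939238 195.02924896] [184.7808  65.7024 316.416  367.7952]
(array([0.095, 3.582, 0.082]), np.float64(-1.11189150086761))
[-39.5 -83.6]
```

```bash
python3 -m creep '[[0.1,0.8,0,-0.5,0.1],[0.2,1.6,0,-1.1,0.1],[0.3,2.4,0,-1.1,0.1],[0.35,3.2,0,-1.1,0.1],[0.35,3.6,0,-1.1,0.1]]'; python3 -m creep '[[0,0,0.6,0,0.1],[0,0,1.3,0,0.1],[0,0,1.9,0,0.1],[0,0,2.3,0,0.1],[0,0,2.3,0,0.1]]'
```

```text
clock: 26.48
position: [0.5335, -0.376, 0.1283]
tool_rot: [-3.141, 0.002, -0.004]
force: [-0.2, 0.7, -2.2]
grip_width: 0.0171
finger_force: 87.4
clock: 27.1
position: [0.534, -0.3719, -0.0104]
tool_rot: [-3.139, 0.003, -0.001]
force: [0.6, -0.1, -1.5]
grip_width: 0.0169
finger_force: 87.7
```

```bash
python3 -m creep '[[0,0,0.06,0,0.1],[0,0,0.12,0,0.1],[0,0,0.15,0,0.1],[0,0,0.15,0,0.1]]' ;  python3 -m creep '[[0,0,0,0,0.45],[0,0,0,0,0.45],[0,0,-0.7,0,0.45],[0,0,-1.6,0,0.5],[0,0,-2.5,0,0.5]]' ; python3 - <<'E'
from h import *
for n in("wrist","top"):
    T=tool(); f=grab_frame(n); C=cam(n)
    for t in("spanner","mat","small_spanner"):
        for r in silhouettes(n,t)[:1]: print(n,t,round(r['p'],2),onz(C,cm(r['mask']),.008).round(3),(np.array(r['extent'])*[512,384,512,384]).round())
cv2.imwrite("pics/t13.png",cv2.resize(f,(800,600)))
C=cam("top")
for r in silhouettes("top","head1")[:6]: print(round(r['p'],2),onz(C,cm(r['mask']),.03).round(3),r['mask'].sum())
E
```

```text
clock: 27.6
position: [0.5356, -0.3737, -0.0155]
tool_rot: [3.141, -0.001, -0.002]
force: [-6.3, 4.7, 17.1]
grip_width: 0.0174
finger_force: 91.7
clock: 28.22
position: [0.5351, -0.3734, 0.1346]
tool_rot: [-3.142, -0.0, -0.002]
force: [1.4, -0.2, -0.3]
grip_width: 0.0425
finger_force: 0.0
wrist spanner 0.7 [ 0.556 -0.375  0.008] [216.  77. 284. 265.]
wrist mat 0.71 [ 0.57  -0.373  0.008] [184.  32. 313. 282.]
top spanner 0.55 [ 0.539 -0.372  0.008] [352. 162. 374. 233.]
top mat 0.77 [ 0.537 -0.366  0.008] [345. 157. 383. 244.]
top small_spanner 0.65 [0.634 0.309 0.008] [121. 154. 138. 173.]
0.72 [0.548 0.301 0.03 ] 150
0.66 [0.396 0.19  0.03 ] 131
0.51 [0.343 0.252 0.03 ] 118
0.48 [0.734 0.25  0.03 ] 127
0.44 [0.452 0.302 0.03 ] 126
```

View pics/t13.png

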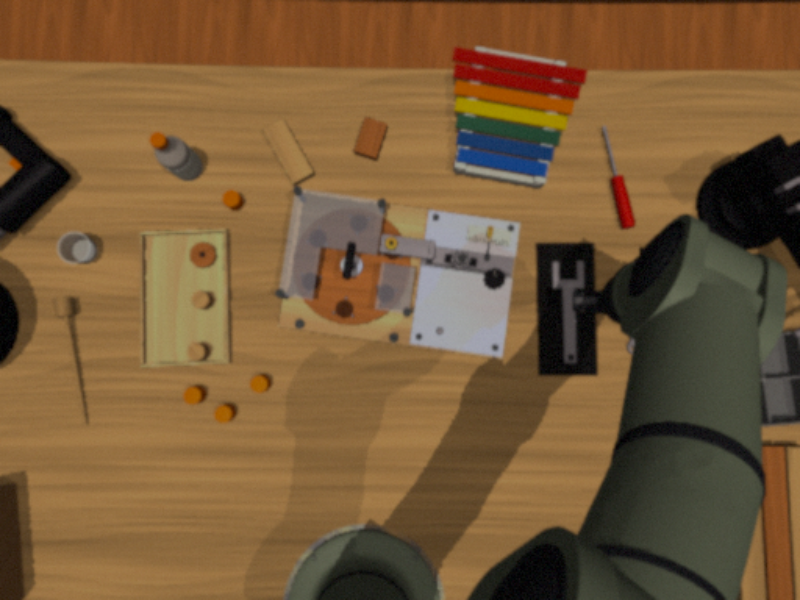

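```bash
python3 -m creep '[[0,0,-0.8,0,0.52],[-0.1,-0.9,-1.3,0,0.52],[-0.2,-1.9,-1.3,-0.5,0.52],[-0.3,-2.9,-1.3,-1,0.52],[-0.4,-3.9,-1.3,-1.5,0.52]]';  python3 - <<'E'
from h import *
print(need([.50,.27,.21],.3),status.observe()['qpos'].round(2))
E
```

```text
clock: 29.3
position: [0.5109, -0.1375, 0.2104]
tool_rot: [-3.141, 0.001, 0.21]
force: [1.8, 0.2, -0.5]
grip_width: 0.0443
finger_force: 0.0
(array([ 1.239, -6.681,  0.009]), np.float64(-0.6430668651331503)) [ 0.24  0.37 -0.11  1.84  0.05  0.93 -1.26]
```

```bash
python3 -m creep '[[0.2,-0.9,0,-0.3,0.52],[0.4,-1.8,0,-0.64,0.52],[0.5,-2.7,0,-0.64,0.52],[0.7,-3.6,0,-0.64,0.52],[0.8,-4.5,0,-0.64,0.52]]'; python3 -m creep '[[0.2,-0.8,0,0,0.52],[0.3,-1.6,0,0,0.52],[0.4,-1.8,0.3,0,0.52],[0.4,-1.8,0.3,0,0.52]]'; cat > hd.py <<'E'
from h import *
T=tool(); f=grab_frame("wrist"); C=cam("wrist",T); print(T[:3,3].round(3),status.observe()['qpos'].round(2)[-1])
for t in ("head1","wheel","tray"):
    for r in silhouettes("wrist",t)[:4]:
        if r['p']<.3: continue
        m=r['mask']; hsv=cv2.cvtColor(f,cv2.COLOR_BGR2HSV)[m]; c=cm(m)
        P=onz(C,c,.030); print(t,round(r['p'],2),c.round(1),(np.array(r['extent'])*[512,384,512,384]).round(),"sat",int(np.median(hsv[:,1])),"P",P.round(4),need(P)[0] if t=='head1' else '')
E
python3 hd.py
```

```text
clock: 29.92
position: [0.5025, 0.1364, 0.2104]
tool_rot: [-3.141, 0.001, 0.297]
force: [0.8, 0.0, -0.8]
grip_width: 0.0441
finger_force: 0.0
clock: 30.42
position: [0.4934, 0.2446, 0.1911]
tool_rot: [3.141, 0.003, 0.298]
force: [-0.4, 0.1, 0.6]
grip_width: 0.0442
finger_force: 0.0
[0.493 0.245 0.191] -1.96
head1 0.92 [214.7 276.5] [207. 261. 222. 293.] sat 187 P [0.3536 0.2498 0.03  ] [-2.21  -0.788  2.711]
head1 0.72 [170.3 243.2] [155. 229. 187. 264.] sat 185 P [0.3819 0.3108 0.03  ] [-1.463 -1.623  2.709]
head1 0.61 [269.  254.4] [260. 240. 285. 272.] sat 182 P [0.4019 0.1963 0.03  ] [-1.7    0.299  2.711]
head1 0.59 [213.  103.1] [196.  87. 229. 121.] sat 113 P [0.5482 0.3032 0.03  ] [ 1.152 -0.694  2.707]
tray 0.64 [178.3  97.3] [ 91.   0. 284. 215.] sat 101 P [0.5435 0.3378 0.03  ]
```

```bash
python3 -m creep '[[0.6,-0.35,0.3,0,0.55],[1.15,-0.69,0.9,0,0.55],[1.15,-0.69,1.7,0,0.55],[1.15,-0.69,2.3,0,0.55],[1.15,-0.69,2.3,0,0.55]]' 20; python3 hd.py
```

```text
clock: 31.25
position: [0.5471, 0.3031, 0.0532]
tool_rot: [3.14, 0.004, 0.296]
force: [1.0, -0.1, 0.4]
grip_width: 0.0471
finger_force: 0.0
[0.547 0.303 0.053] -2.05
head1 0.71 [253.6 220.2] [228. 188. 278. 253.] sat 114 P [0.5488 0.3029 0.03  ] [-0.007  0.025  0.439]
wheel 0.62 [285.1  86.8] [245.  46. 325. 127.] sat 147 P [0.6335 0.31   0.03  ] 
tray 0.72 [207.7 149.1] [ 76.   1. 384. 353.] sat 103 P [0.5856 0.3434 0.03  ] 
tray 0.62 [214.6 326.7] [194. 294. 232. 354.] sat 114 P [0.4569 0.3054 0.03  ]
```

```bash
python3 -m creep '[[0,0,0.4,0,0.55],[0,0,0.8,0,0.55],[0,0,0.98,0,0.55],[0,0,0.98,0,0.55]]' 30; python3 -m creep '[[0,0,0,0,0.4],[0,0,0,0,0.25],[0,0,0,0,0.25],[0,0,0,0,0.25]]'; python3 -m creep '[[0,0,-0.5,0,0.25],[0,0,-1.3,0,0.25],[0,0,-2.1,0,0.25],[0,0,-2.6,0,0.25],[0,0,-2.6,0,0.25]]'; python3 hd.py; python3 -c "
from h import *
j=np.load('jig.npy'); print(need(J2W(j,[-80,110,120])[0]))"
```

```text
clock: 31.95
position: [0.5482, 0.3048, -0.0034]
tool_rot: [-3.142, -0.0, 0.297]
force: [-0.1, 0.9, -0.6]
grip_width: 0.0468
finger_force: 0.0
clock: 32.45
position: [0.5486, 0.3051, -0.0026]
tool_rot: [-3.141, -0.002, 0.297]
force: [-1.1, -1.0, 6.2]
grip_width: 0.0308
finger_force: 29.2
clock: 33.08
position: [0.5492, 0.3055, 0.1554]
tool_rot: [-3.14, -0.005, 0.297]
force: [-0.6, 1.6, -1.1]
grip_width: 0.0303
finger_force: 29.9
[0.549 0.305 0.155] -2.02
head1 0.94 [370.4   6.1] [350.   0. 392.  14.] sat 185 P [0.7212 0.2566 0.03  ] [2.525 1.611 2.041]
head1 0.76 [252.5 268.2] [218. 221. 286. 314.] sat 115 P [0.4566 0.2775 0.03  ] [-1.589 -0.012  2.039]
head1 0.7 [242.2 344.9] [227. 323. 254. 365.] sat 189 P [0.3536 0.2587 0.03  ] [-3.322 -0.216  2.038]
wheel 0.66 [276.3  91.9] [252.  66. 303. 121.] sat 147 P [0.6334 0.3096 0.03  ] 
tray 0.94 [219.1 135.9] [125.   6. 340. 267.] sat 101 P [0.5811 0.3479 0.03  ] 
(array([-1.517,  4.147,  0.526]), '')
```

```bash
python3 -m creep '[[-0.3,0.8,0,0,0.25],[-0.6,1.6,0,0,0.25],[-0.9,2.4,0,0,0.25],[-1.2,3.2,0,0,0.25],[-1.5,4.1,0,0,0.25]]'; python3 -m creep '[[0,0.05,0.4,0,0.25],[0,0.05,0.5,0,0.25],[0,0.05,0.5,0,0.25]]'; python3 - <<'E'
from h import *
j=np.load("jig.npy"); T=tool(); f=grab_frame("wrist"); np.savez("v14.npz",f=f,T=T); C=cam("wrist",T)
p=proj(C,J2W(j,[-80,110,36]))[0]; print("nest pred",p,need(J2W(j,[-80,110,27.4])[0]))
c=camera_params("wrist"); Ct=(c['tool_from_camera'],c['K'],c['k1'])
for r in silhouettes("wrist","head1")[:3]: e=np.array(r['extent'])*[512,384,512,384]; print(r['p'],cm(r['mask']),e,onz(Ct,((e[0]+e[2])/2,(e[1]+e[3])/2),-.0256))
g=cv2.resize(f[90:300,120:400],(800,600),interpolation=cv2.INTER_CUBIC); cv2.imwrite("pics/w14.png",g)
E
```

```text
clock: 33.9
position: [0.5333, 0.0418, 0.1514]
tool_rot: [-3.141, 0.001, 0.298]
force: [1.3, -0.6, 0.0]
grip_width: 0.0307
finger_force: 29.9
clock: 34.28
position: [0.5345, 0.0412, 0.1217]
tool_rot: [-3.141, 0.001, 0.299]
force: [-0.0, 0.9, -0.9]
grip_width: 0.031
finger_force: 29.9
nest pred [253.8533035  194.41948873] (array([-0.028,  0.016,  1.579]), '')
0.81 [ 11.52111111 292.92555556] [  0.4096 272.7936  28.8256 316.6848] [-0.02228325 -0.13059764 -0.0256    ]
0.68 [ 66.19708536 270.04302568] [ 44.0832 250.5984  93.184  290.1888] [-0.00639293 -0.09684433 -0.0256    ]
```

View pics/w14.png

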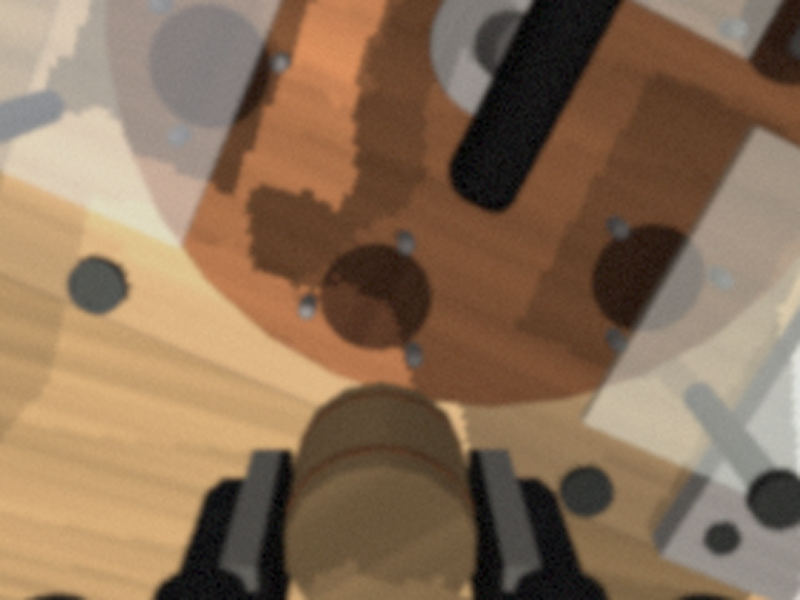

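```bash
python3 - <<'E'
from h import *
d=np.load("v14.npz"); T=d['T']; C=cam("wrist",T); j=np.load("jig.npy")
c=camera_params("wrist"); Ct=(c['tool_from_camera'],c['K'],c['k1'])
u=lambda x,y:(120+x*.35,90+y*.35)
inv=np.linalg.inv(T)
for n,p,z in(("hole",(376,296),.036),("pins",(375.7,300),.046)):
    P=onz(C,u(*p),z); print(n,P.round(4),w2j(j,P),"tool",(inv@np.r_[P,1])[:3].round(4))
print("head front bottom",onz(Ct,u(380,385),-.0086),"L/R top",onz(Ct,u(284,540),-.0426),onz(Ct,u(477,540),-.0426), "topfront rim",onz(Ct,u(380,448),-.0426))
E
```

```text
hole [0.5335 0.0419 0.036 ] [-80.1 112. ] tool [-0.0006 -0.0009  0.0857]
pins [0.5355 0.0426 0.046 ] [-78.2 112.9] tool [ 0.0015 -0.001   0.0757]
head front bottom [ 0.01258198  0.00026419 -0.0086    ] L/R top [ 0.0002738  -0.01526506 -0.0426    ] [ 0.00031419  0.01599047 -0.0426    ] topfront rim [ 0.01699971  0.00026971 -0.0426    ]
```

```bash
python3 -m creep '[[0.047,-0.022,0.3,0,0.25],[0.047,-0.022,0.7,0,0.25],[0.047,-0.022,1.1,0,0.25],[0.047,-0.022,1.36,0,0.25],[0.047,-0.022,1.36,0,0.25]]'; python3 -m creep '[[0,0,0.05,0,0.25],[0,0,0.1,0,0.25],[0,0,0.15,0,0.25],[0,0,0.15,0,0.25]]'
```

```text
clock: 35.0
position: [0.5365, 0.0426, 0.0395]
tool_rot: [-3.141, 0.002, 0.298]
force: [-0.4, 1.1, -0.2]
grip_width: 0.0308
finger_force: 29.9
clock: 35.5
position: [0.5367, 0.0423, 0.0314]
tool_rot: [-3.141, 0.001, 0.297]
force: [-2.6, 0.6, -1.9]
grip_width: 0.0305
finger_force: 29.9
```

```bash
python3 -m creep '[[0,0,0.03,0,0.25],[0,0,0.06,0,0.25],[0,0,0.06,0,0.25]]'; python3 -m creep '[[0,0,0.02,0,0.25],[0,0,0.03,0,0.25],[0,0,0.03,0,0.25]]'
```

```text
clock: 35.88
position: [0.5368, 0.0425, 0.0277]
tool_rot: [-3.141, 0.001, 0.297]
force: [-4.6, 0.8, -1.2]
grip_width: 0.0308
finger_force: 29.9
clock: 36.25
position: [0.5367, 0.0425, 0.0271]
tool_rot: [3.142, 0.001, 0.297]
force: [-14.9, 0.2, 28.9]
grip_width: 0.0305
finger_force: 32.8
```

```bash
python3 -m creep '[[-0.015,0,-0.02,0,0.25],[-0.015,0,-0.02,0,0.6],[-0.015,0,-0.02,0,0.6],[-0.015,0,-0.02,0,0.6]]'; python3 -m creep '[[0,0,-0.4,0,0.6],[0,0,-1,0,0.6],[0,0,-1.8,0,0.6],[0,0,-1.8,0,0.6]]'; python3 - <<'E'
from h import *
j=np.load("jig.npy"); T=tool(); f=grab_frame("wrist"); np.savez("v15.npz",f=f,T=T); C=cam("wrist",T)
for r in silhouettes("wrist","head1")[:3]:
    e=np.array(r['extent'])*[512,384,512,384]; print(round(r['p'],2),e.round(),w2j(j,onz(C,((e[0]+e[2])/2,(e[1]+e[3])/2),.053)),int(np.median(cv2.cvtColor(f,40)[r['mask']][:,1])))
for z in(36,70): print([proj(C,J2W(j,[-80+16*np.cos(a),111+16*np.sin(a),z]))[0].round() for a in(0,np.pi/2,np.pi,-np.pi/2)])
print(need(J2W(j,[0,110,70])[0],j[2]),status.observe()['qpos'].round(2))
E
```

```text
clock: 36.75
position: [0.5365, 0.0421, 0.0273]
tool_rot: [3.142, -0.0, 0.297]
force: [-0.5, -0.1, -0.2]
grip_width: 0.0514
finger_force: 0.0
clock: 37.25
position: [0.5381, 0.0423, 0.1384]
tool_rot: [3.141, -0.005, 0.297]
force: [-0.2, 0.0, -1.0]
grip_width: 0.051
finger_force: 0.0
0.83 [ 56. 247.  99. 288.] [-208.7  232.2] 186
0.8 [  0. 271.  38. 312.] [-259.5  278.1] 188
0.73 [231. 172. 270. 224.] [-80.  112.9] 113
[array([260., 177.]), array([236., 186.]), array([245., 208.]), array([269., 200.])]
[array([261., 188.]), array([234., 198.]), array([244., 223.]), array([271., 214.])]
(array([1.157, 0.567, 1.09 ]), np.float64(3.034829240811951)) [-0.02  0.48 -0.23  1.89  0.15  0.78 -1.6 ]
```

```bash
python3 -m creep '[[0.4,0.2,-0.3,-1.3,0.5],[0.8,0.4,-0.3,-2.6,0.5],[1.16,0.545,-0.3,-3.9,0.5],[1.167,0.545,-0.3,-5.2,0.5],[1.167,0.545,-0.3,-6.5,0.5]]'; python3 -m creep '[[0,0,0,-1.3,0.5],[0,0,0,-2.6,0.5],[0,0,0,-3.9,0.5],[0,0,0,-5.2,0.5],[0,0,0,-6.5,0.5]]';  python3 -m creep '[[0,0,0,-1.3,0.5],[0,0,0,-2.6,0.5],[0,0,0,-3.9,0.5],[0,0,0,-5.2,0.5],[0,0,0,-6.4,0.5]]'; python3 - <<'E'
from h import *
j=np.load("jig.npy"); T=tool(); f=grab_frame("wrist"); np.savez("v16.npz",f=f,T=T); C=cam("wrist",T)
print(need(J2W(j,[0,111.5,66])[0],j[2]),status.observe()['qpos'].round(2))
p=proj(C,J2W(j,[[0,111.5,110],[-32,111.5,110],[32,111.5,110]])); print(p.round(1))
g=cv2.cvtColor(f,6); m=(g<40).astype(np.uint8); n,l,s,c=cv2.connectedComponentsWithStats(m)
for i in range(1,n):
    if s[i,4]>400:
        rc=cv2.minAreaRect(np.argwhere(l==i)[:,::-1].astype(np.float32)); print(s[i],c[i].round(1),np.round(rc[0],1),np.round(rc[1],1),round(rc[2],1))
E
```

```text
clock: 37.98
position: [0.6122, 0.0314, 0.1515]
tool_rot: [-3.139, 0.001, 1.211]
force: [-0.5, 0.3, 0.1]
grip_width: 0.0426
finger_force: 0.0
clock: 38.6
position: [0.6122, 0.0314, 0.1517]
tool_rot: [-3.14, -0.001, 2.119]
force: [0.3, -0.0, -0.5]
grip_width: 0.0428
finger_force: 0.0
clock: 39.22
position: [0.6122, 0.0315, 0.1518]
tool_rot: [3.141, -0.002, 3.012]
force: [-0.4, 0.1, 0.1]
grip_width: 0.0428
finger_force: 0.0
(array([-0.016,  0.   ,  1.427]), np.float64(0.03877960396042427)) [ 0.42  0.71 -0.88  1.65  0.6   1.08  0.81]
[[252.9 215.2]
 [252.8 171.9]
 [253.  254.7]]
[ 242  167   20   86 1449] [251.8 209.4] [251.5 209.5] [85. 19.] 90.0
[164 212  33  22 584] [179.9 222.7] [180.1 222.1] [32.  20.8] 2.5
[   10   250   478   134 25322] [251.8 342.6] [248.5 316.5] [477. 133.] -0.0
```

```bash
python3 -m creep '[[0,0,0.5,0,0.5],[0,0,1,0,0.5],[0,0,1.36,0,0.5],[0,0,1.36,0,0.3],[0,0,1.36,0,0.05]]' 60; python3 -m creep '[[0,0,0,0,0.05],[0,0,0,0,0.05],[0,0,0,0,0.05]]'
```

```text
clock: 39.9
position: [0.6128, 0.0307, 0.0722]
tool_rot: [-3.14, -0.0, 3.005]
force: [-1.5, 5.1, -8.9]
grip_width: 0.012
finger_force: 59.5
clock: 40.28
position: [0.6128, 0.0309, 0.0722]
tool_rot: [-3.141, 0.0, 3.006]
force: [-3.9, -5.2, 1.5]
grip_width: 0.0124
finger_force: 60.7
```

```bash
python3 -m creep '[[0,0,0,0.6,0.05],[0,0,0,1.3,0.05],[0,0,0,2.1,0.05],[0,0,0,2.9,0.05],[0,0,0,3.7,0.05]]'; python3 -m creep '[[0,0,0,0.8,0.05],[0,0,0,1.6,0.05],[0,0,0,2.4,0.05],[0,0,0,3.2,0.05],[0,0,0,3.8,0.05]]'; python3 -m creep '[[0,0,0,0,0.05],[0,0,0,0,0.05]]'; python3 -c "from workcell import status as s;o=s.observe();print(o['moment'],o['qpos'].round(2))"
```

```text
clock: 40.9
position: [0.613, 0.0313, 0.0722]
tool_rot: [3.141, 0.001, 2.486]
force: [-1.4, -2.1, -3.3]
grip_width: 0.0122
finger_force: 60.2
clock: 41.52
position: [0.6134, 0.0315, 0.0722]
tool_rot: [3.14, 0.0, 1.956]
force: [0.8, -1.2, -4.9]
grip_width: 0.0123
finger_force: 60.0
clock: 41.78
position: [0.6134, 0.0315, 0.0722]
tool_rot: [3.14, 0.0, 1.961]
force: [1.8, -2.8, 0.2]
grip_width: 0.0124
finger_force: 60.6
[-0.37551953 -0.55630355 -0.02633654] [ 0.23  0.73 -0.57  1.71  0.5   0.85 -0.17]
```

```bash
python3 -m creep '[[0,0,0,0,0.5],[0,0,0,0,0.5],[0,0,-0.6,0,0.5],[0,0,-1.4,0,0.55],[0,0,-1.7,0,0.55]]' 30; python3 - <<'E'
from h import *
j=np.load("jig.npy"); T=tool(); f=grab_frame("wrist"); np.savez("v17.npz",f=f,T=T); C=cam("wrist",T)
print(need([.44,.25,.18],.297))
g=cv2.cvtColor(f,6); m=(g<40).astype(np.uint8); n,l,s,c=cv2.connectedComponentsWithStats(m)
for i in range(1,n):
    if s[i,4]>400:
        rc=cv2.minAreaRect(np.argwhere(l==i)[:,::-1].astype(np.float32)); print(s[i],c[i].round(1),np.round(rc[1],1),round(rc[2],1))
# expected station1 of head
import math
for s in(1,-1):
    P=J2W(j,[-80*math.cos(math.pi/3),111.5+s*80*math.sin(math.pi/3),53])[0]; print(s,P.round(3),proj(C,P))
for r in silhouettes("wrist","head1")[:4]: print(round(r['p'],2),(np.array(r['extent'])*[512,384,512,384]).round(),int(np.median(cv2.cvtColor(f,40)[r['mask']][:,1])))
E
```

```text
clock: 42.4
position: [0.6137, 0.0319, 0.1764]
tool_rot: [3.139, 0.001, 1.959]
force: [-0.5, -0.1, -0.8]
grip_width: 0.047
finger_force: 0.0
(array([ 4.464, -1.308, -0.053]), np.float64(-10.59656253941635))
[ 238  159   28  100 1474] [251.3 207.1] [98.6 26.8] 86.2
[171 202  31  23 411] [187.  212.3] [31.3 15.4] 27.9
[   16   250   475   134 26166] [248.1 343.5] [474. 133.] -0.0
1 [0.582 0.105 0.053] [[251.23259466  94.42744014]]
-1 [ 0.565 -0.032  0.053] [[183.29271682 220.70293337]]
0.62 [440.   0. 493.  26.] 186
```

```bash
python3 -m creep '[[0.8,-0.25,-0.05,1.3,0.55],[1.6,-0.5,-0.05,2.6,0.55],[2.4,-0.75,-0.05,3.9,0.55],[3.2,-1,-0.05,5.2,0.55],[4,-1.2,-0.05,6.5,0.55]]';  python3 -m creep '[[0,0,0,1.3,0.55],[0,0,0,2.6,0.55],[0,0,0,3.9,0.55],[0,0,0,5.2,0.55],[0,0,0,5.4,0.55]]'; python3 hd.py
```

```text
clock: 43.12
position: [0.4538, 0.227, 0.1758]
tool_rot: [-3.141, 0.001, 1.045]
force: [1.1, 1.0, 0.5]
grip_width: 0.0473
finger_force: 0.0
clock: 43.75
position: [0.4549, 0.2261, 0.1758]
tool_rot: [3.141, 0.001, 0.297]
force: [-0.2, -0.2, 0.1]
grip_width: 0.0469
finger_force: 0.0
[0.455 0.226 0.176] -2.0
head1 0.98 [202.8 246.7] [186. 233. 217. 267.] sat 188 P [0.3591 0.2549 0.03  ] [-1.383 -0.93   2.437]
head1 0.63 [264.6 228. ] [250. 212. 281. 247.] sat 180 P [0.4011 0.196  0.03  ] [-1.005  0.213  2.437]
head1 0.6 [176.4 152.2] [160. 131. 194. 169.] sat 113 P [0.4545 0.3062 0.03  ] [ 0.388 -1.276  2.435]
head1 0.56 [157.8 216.5] [138. 200. 178. 238.] sat 183 P [0.3802 0.3102 0.03  ] [-0.774 -1.707  2.436]
tray 0.79 [164.9  77.4] [ 74.   0. 270. 181.] sat 101 P [0.5205 0.3322 0.03  ]
```

```bash
python3 -m creep '[[0.2,-0.7,0.2,0,0.55],[0.39,-1.27,0.6,0,0.55],[0.39,-1.27,1.4,0,0.55],[0.39,-1.27,2.03,0,0.55],[0.39,-1.27,2.03,0,0.55]]' 30; python3 hd.py
```

```text
clock: 44.58
position: [0.454, 0.3051, 0.0529]
tool_rot: [3.14, 0.004, 0.299]
force: [-0.3, 0.1, 0.5]
grip_width: 0.0468
finger_force: 0.0
[0.454 0.305 0.053] -2.21
head1 0.91 [269.2 344. ] [249. 321. 286. 366.] sat 191 P [0.3603 0.2627 0.03  ] [-1.733  0.227  0.43 ]
head1 0.8 [365.1 297.9] [353. 289. 379. 307.] sat 193 P [0.4211 0.2094 0.03  ] [-1.026  1.374  0.43 ]
head1 0.59 [250.  221.6] [226. 188. 274. 252.] sat 114 P [0.4543 0.3069 0.03  ] [-0.02  -0.017  0.43 ]
head1 0.56 [217.7 305.4] [199. 277. 237. 335.] sat 188 P [0.3835 0.3099 0.03  ] [-1.133 -0.411  0.43 ]
wheel 0.72 [250.5 221.8] [226. 190. 273. 250.] sat 114 P [0.4542 0.3066 0.03  ] 
tray 0.97 [235.8 108.7] [ 93.   0. 405. 257.] sat 103 P [0.5203 0.3358 0.03  ] 
tray 0.31 [490.6 184.2] [450. 113. 512. 235.] sat 105 P [0.5246 0.1667 0.03  ]
```

```bash
python3 -m creep '[[0,-0.02,0.4,0,0.55],[0,-0.02,0.8,0,0.55],[0,-0.02,0.98,0,0.55],[0,-0.02,0.98,0,0.55]]' 30; python3 -m creep '[[0,0,0,0,0.4],[0,0,0,0,0.25],[0,0,0,0,0.25],[0,0,0,0,0.25]]'; python3 -m creep '[[0,0,-0.5,0,0.25],[0,0,-1.3,0,0.25],[0,0,-2.1,0,0.25],[0,0,-2.6,0,0.25],[0,0,-2.6,0,0.25]]'; python3 - <<'E'
from h import *
print(need([.5345,.0412,.1217],.298))
f=grab_frame("wrist")
for r in silhouettes("wrist","head1")[:4]: print(round(r['p'],2),(np.array(r['extent'])*[512,384,512,384]).round(),int(np.median(cv2.cvtColor(f,40)[r['mask']][:,1])))
E
```

```text
clock: 45.28
position: [0.4552, 0.3073, -0.0034]
tool_rot: [-3.142, -0.0, 0.297]
force: [0.5, -0.0, 0.5]
grip_width: 0.0471
finger_force: 0.0
clock: 45.78
position: [0.4556, 0.3075, -0.0027]
tool_rot: [-3.141, -0.002, 0.297]
force: [-2.0, -0.3, 6.7]
grip_width: 0.031
finger_force: 29.1
clock: 46.4
position: [0.4562, 0.3079, 0.1551]
tool_rot: [-3.14, -0.005, 0.297]
force: [0.5, 0.0, -0.8]
grip_width: 0.0308
finger_force: 29.9
(array([-0.055,  4.632,  0.549]), np.float64(-0.007081149286750903))
0.88 [211. 228. 235. 252.] 186
0.87 [323. 238. 358. 279.] 183
0.77 [221. 222. 286. 312.] 115
0.49 [145.   0. 366. 215.] 100
```

```bash
python3 -m creep '[[0,0.9,0,0,0.25],[0,1.8,0,0,0.25],[-0.03,2.7,0,0,0.25],[-0.05,3.6,0,0,0.25],[-0.05,4.5,0,0,0.25]]'; python3 -m creep '[[0,0.13,0.3,0,0.25],[0,0.13,0.5,0,0.25],[0,0.13,0.5,0,0.25]]'; python3 - <<'E'
from h import *
j=np.load("jig.npy"); T=tool(); f=grab_frame("wrist"); np.savez("v18.npz",f=f,T=T); C=cam("wrist",T)
print(need([.5362,.0423,.038],.297))
d=np.load("v14.npz"); 
# nest comparison: match template of nest hole from v14
t=cv2.cvtColor(d['f'][160:230,215:290],6); g=cv2.cvtColor(f,6); r=cv2.matchTemplate(g[140:250,195:310],t,cv2.TM_CCOEFF_NORMED); print(cv2.minMaxLoc(r), "expect offset 20,20")
# head template
t=cv2.cvtColor(d['f'][222:270,215:290],6); r=cv2.matchTemplate(g[202:290,195:310],t,cv2.TM_CCOEFF_NORMED); print(cv2.minMaxLoc(r))
print((T[:3,3]-d['T'][:3,3]).round(4), proj(C,d['T'][:3,3]+[0,0,-.0857])-proj(cam("wrist",d['T']),d['T'][:3,3]+[0,0,-.0857]))
E
```

```text
clock: 47.12
position: [0.531, 0.0463, 0.1512]
tool_rot: [-3.141, 0.001, 0.298]
force: [1.2, 0.6, -0.4]
grip_width: 0.0306
finger_force: 30.0
clock: 47.5
position: [0.5324, 0.0421, 0.1208]
tool_rot: [-3.141, 0.002, 0.299]
force: [0.2, 0.4, -0.4]
grip_width: 0.0309
finger_force: 30.0
(array([0.054, 0.015, 1.393]), np.float64(0.01709435075874696))
(-0.3376018702983856, 0.9517698884010315, (40, 0), (23, 20)) expect offset 20,20
(-0.11015864461660385, 0.9356114268302917, (29, 40), (20, 21))
[-0.002   0.0009 -0.0009] [[ 1.7576728  -1.66850852]]
```

```bash
python3 -m creep '[[0.045,0.02,0.3,0,0.25],[0.045,0.02,0.7,0,0.25],[0.045,0.02,1.1,0,0.25],[0.045,0.02,1.36,0,0.25],[0.045,0.02,1.36,0,0.25]]'; python3 -m creep '[[0,0,0.05,0,0.25],[0,0,0.1,0,0.25],[0,0,0.14,0,0.25],[0,0,0.14,0,0.25]]'
```

```text
clock: 48.18
position: [0.5359, 0.0406, 0.0395]
tool_rot: [-3.141, 0.002, 0.298]
force: [0.4, 0.2, 0.1]
grip_width: 0.0307
finger_force: 30.0
clock: 48.68
position: [0.5365, 0.0403, 0.0321]
tool_rot: [-3.142, -0.0, 0.297]
force: [-0.3, 0.1, 0.5]
grip_width: 0.0309
finger_force: 30.0
```

```bash
python3 -m creep '[[0,0,0.03,0,0.25],[0,0,0.06,0,0.25],[0,0,0.06,0,0.25]]'; python3 -m creep '[[0,0,0.02,0,0.25],[0,0,0.03,0,0.25],[0,0,0.03,0,0.25]]'
```

```text
clock: 49.05
position: [0.5364, 0.0403, 0.0283]
tool_rot: [-3.142, 0.0, 0.297]
force: [-0.1, -0.0, -0.0]
grip_width: 0.0306
finger_force: 30.0
clock: 49.42
position: [0.5366, 0.0403, 0.0272]
tool_rot: [3.141, -0.0, 0.297]
force: [-3.6, -0.6, 12.5]
grip_width: 0.0307
finger_force: 31.3
```

```bash
python3 -m creep '[[0,0,-0.01,0,0.25],[0,0,-0.01,0,0.6],[0,0,-0.01,0,0.6],[0,0,-0.5,0,0.6],[0,0,-1.3,0,0.6]]'; python3 -m creep '[[0,0,-0.8,0,0.5],[0,0,-0.8,0,0.5]]'; python3 - <<'E'
from h import *
j=np.load("jig.npy"); T=tool(); f=grab_frame("wrist"); np.savez("v19.npz",f=f,T=T); C=cam("wrist",T)
for r in silhouettes("wrist","head1")[:3]:
    e=np.array(r['extent'])*[512,384,512,384]; print(round(r['p'],2),e.round(),w2j(j,onz(C,((e[0]+e[2])/2,(e[1]+e[3])/2),.053)))
for z in(36,70): print([proj(C,J2W(j,[-80+16*np.cos(a),111+16*np.sin(a),z]))[0].round() for a in(0,np.pi/2,np.pi,-np.pi/2)])
print(need([.613,.0313,.15],1.961))
E
```

```text
clock: 50.05
position: [0.5355, 0.0403, 0.1045]
tool_rot: [-3.141, 0.003, 0.297]
force: [1.4, -0.7, 1.0]
grip_width: 0.0514
finger_force: 0.0
clock: 50.3
position: [0.5382, 0.0404, 0.1559]
tool_rot: [3.141, -0.005, 0.297]
force: [-0.4, -0.2, -0.2]
grip_width: 0.0423
finger_force: 0.0
0.89 [ 64. 239. 107. 274.] [-207.3  231.5]
0.78 [  1. 261.  45. 301.] [-262.7  283.7]
0.58 [237. 169. 269. 215.] [-79. 109.]
[array([258., 172.]), array([235., 180.]), array([244., 201.]), array([266., 193.])]
[array([258., 182.]), array([233., 191.]), array([243., 214.]), array([267., 206.])]
(array([1.177, 0.514, 0.046]), np.float64(10.582816615203713))
```

```bash
python3 -m creep '[[0.4,0.2,0,-1.3,0.5],[0.8,0.35,0,-2.6,0.5],[1.18,0.51,0,-3.9,0.5],[1.18,0.51,0,-5.2,0.5],[1.18,0.51,0,-6.5,0.5]]'; python3 -m creep '[[0,0,0,-1.3,0.5],[0,0,0,-2.6,0.5],[0,0,0,-3.9,0.5],[0,0,0,-5.2,0.5],[0,0,0,-5.42,0.5]]'; python3 - <<'E'
from h import *
j=np.load("jig.npy"); T=tool(); f=grab_frame("wrist"); C=cam("wrist",T)
print(need([.613,.0313,.0722],1.961))
g=cv2.cvtColor(f,6); m=(g<40).astype(np.uint8); n,l,s,c=cv2.connectedComponentsWithStats(m)
for i in range(1,n):
    if s[i,4]>400:
        rc=cv2.minAreaRect(np.argwhere(l==i)[:,::-1].astype(np.float32)); print(s[i],c[i].round(1),np.round(rc[1],1),round(rc[2],1))
E
```

```text
clock: 51.02
position: [0.6125, 0.0318, 0.1508]
tool_rot: [-3.139, 0.001, 1.211]
force: [-0.1, -0.0, -0.5]
grip_width: 0.0425
finger_force: 0.0
clock: 51.65
position: [0.6125, 0.0317, 0.1512]
tool_rot: [-3.14, -0.001, 1.962]
force: [0.2, -0.0, -0.7]
grip_width: 0.0425
finger_force: 0.0
(array([-0.01 ,  0.006,  1.32 ]), np.float64(0.0013192790449639146))
[ 238  167   29  106 1789] [253.  218.9] [105.4  27.7] 87.6
[166 211  33  26 526] [183.1 223. ] [33.5 18.7] 24.8
[   14   249   474   135 26090] [248.1 343.3] [473. 134.] -0.0
```

```bash
python3 -m creep '[[0,0,0.5,0,0.5],[0,0,1,0,0.5],[0,0,1.32,0,0.5],[0,0,1.32,0,0.3],[0,0,1.32,0,0.05]]' 60; python3 -m creep '[[0,0,0,0,0.05],[0,0,0,0,0.05],[0,0,0,0,0.05]]';python3 -m creep '[[0,0,0,0.6,0.05],[0,0,0,1.3,0.05],[0,0,0,2.1,0.05],[0,0,0,2.9,0.05],[0,0,0,3.7,0.05]]'; python3 -m creep '[[0,0,0,0.8,0.05],[0,0,0,1.6,0.05],[0,0,0,2.4,0.05],[0,0,0,3.2,0.05],[0,0,0,3.8,0.05]]'; python3 -m creep '[[0,0,0,0,0.05],[0,0,0,0,0.05]]'; python3 -c "from workcell import status as s;o=s.observe();print(o['moment'],o['qpos'].round(2))"
```

```text
clock: 52.32
position: [0.6132, 0.0319, 0.0743]
tool_rot: [-3.142, 0.0, 1.961]
force: [-2.0, 1.1, -4.4]
grip_width: 0.0124
finger_force: 58.7
clock: 52.7
position: [0.6132, 0.0319, 0.0742]
tool_rot: [3.141, 0.0, 1.961]
force: [-5.7, 0.8, 6.2]
grip_width: 0.0119
finger_force: 60.5
clock: 53.32
position: [0.6139, 0.032, 0.0743]
tool_rot: [3.14, -0.001, 1.441]
force: [-0.4, 0.7, 1.8]
grip_width: 0.0125
finger_force: 59.8
clock: 53.95
position: [0.6145, 0.0318, 0.0743]
tool_rot: [3.139, -0.002, 0.911]
force: [4.9, -0.2, -2.1]
grip_width: 0.0124
finger_force: 59.4
clock: 54.2
position: [0.6144, 0.0318, 0.0743]
tool_rot: [3.14, -0.002, 0.917]
force: [5.2, -0.6, 0.9]
grip_width: 0.0122
finger_force: 59.8
[-0.25786729 -1.17398279 -0.0259441 ] [ 0.1   0.69 -0.36  1.72  0.32  0.79 -1.07]
```

```bash
python3 -m creep '[[0,0,0,0,0.5],[0,0,0,0,0.5],[0,0,-0.6,0,0.5],[0,0,-1.4,0,0.5],[0,0,-2.2,0,0.5]]' 30; python3 -m creep '[[-0.8,0.3,-0.2,0,0.5],[-1.6,0.6,-0.2,0,0.5],[-2.4,0.9,-0.2,0,0.5],[-3,1,-0.2,0,0.5],[-3,1,-0.2,0,0.5]]'; python3 - <<'E'
from h import *
import math
j=np.load("jig.npy")
print(status.observe()['position'])
a0=cv2.imread("pics/t.png"); 
f=grab_frame("top"); C=cam("top")
for t in("spanner","mat","small_spanner","head1","wheel"):
    for r in silhouettes("top",t)[:5]: print(t,round(r['p'],2),onz(C,cm(r['mask']),.02).round(3),int(np.median(cv2.cvtColor(f,40)[r['mask']][:,1])),r['mask'].sum())
def bgr(img,u,s): u=np.round(u*s).astype(int); k=int(3*s); return img[u[1]-k:u[1]+k+1,u[0]-k:u[0]+k+1].reshape(-1,3).mean(0).round()
g=grab_frame("scene"); b0=cv2.imread("pics/s.png")
for i in range(6):
    a=math.radians(180-60*i)  # clockwise from -x goes to +y
    P=J2W(j,[80*math.cos(a),111+80*math.sin(a),60])[0]
    u=proj(C,P)[0]; v=proj(cam("scene"),P)[0]
    print("station",i,P.round(3),"before",bgr(a0,u,800/512),"now",bgr(f,u,1),"scene",bgr(b0,v,800/512),bgr(g,v,1))
for r in silhouettes("scene","head1")[:6]: print("scene",round(r['p'],2),cm(r['mask']).round())
E
```

```text
clock: 54.82
position: [0.6128, 0.0318, 0.2069]
tool_rot: [-3.141, 0.0, 0.915]
force: [0.0, -0.1, 0.5]
grip_width: 0.0424
finger_force: 0.0
clock: 55.45
position: [0.5495, -0.1503, 0.2176]
tool_rot: [3.142, 0.001, 0.911]
force: [-0.2, -0.4, -0.6]
grip_width: 0.0427
finger_force: 0.0
[ 0.54950278 -0.15031755  0.21755064]
spanner 0.66 [0.583 0.032 0.02 ] 184 2010
mat 0.91 [ 0.535 -0.412  0.02 ] 90 550
small_spanner 0.81 [ 0.52  -0.484  0.02 ] 24 245
head1 0.5 [0.342 0.255 0.02 ] 247 139
head1 0.45 [0.736 0.253 0.02 ] 255 123
wheel 0.65 [0.633 0.307 0.02 ] 183 226
station 0 [0.534 0.041 0.06 ] before [14. 31. 60.] now [12. 30. 58.] scene [ 62.  96. 139.] [ 54.  83. 120.]
station 1 [0.582 0.105 0.06 ] before [81. 79. 86.] now [101. 108. 117.] scene [110. 124. 139.] [117. 130. 136.]
station 2 [0.661 0.094 0.06 ] before [81. 79. 86.] now [101. 108. 118.] scene [107. 118. 129.] [118. 131. 137.]
station 3 [0.692 0.021 0.06 ] before [81. 80. 88.] now [87. 87. 95.] scene [104. 112. 120.] [107. 117. 126.]
station 4 [ 0.644 -0.043  0.06 ] before [ 65. 103. 122.] now [ 58.  96. 122.] scene [ 49.  71. 104.] [57. 69. 91.]
station 5 [ 0.564 -0.033  0.06 ] before [81. 80. 87.] now [87. 86. 94.] scene [107. 121. 134.] [ 88. 101. 114.]
scene 0.59 [349. 187.]
scene 0.57 [396. 198.]
scene 0.5 [326. 295.]
scene 0.47 [378. 182.]
```

```bash
python3 -m creep '[[-0.8,0,-0.2,0,0.5],[-1.6,0,-0.2,0,0.5],[-2.2,0,-0.2,0,0.5],[-2.2,0,-0.2,0,0.5]]'; python3 - <<'E'
from h import *
for n in("wrist","top"):
    T=tool(); f=grab_frame(n); C=cam(n)
    for t in("spanner","mat"):
        for r in silhouettes(n,t)[:2]:
            rc=cv2.minAreaRect(np.argwhere(r['mask'])[:,::-1].astype(np.float32)); b=[onz(C,q,.008)[:2].round(3).tolist() for q in cv2.boxPoints(rc)]
            print(n,t,round(r['p'],2),onz(C,cm(r['mask']),.008).round(3),b)
E
```

```text
clock: 56.35
position: [0.4689, -0.2541, 0.2296]
tool_rot: [3.142, 0.001, 0.911]
force: [1.0, 0.6, 0.2]
grip_width: 0.0427
finger_force: 0.0
wrist spanner 0.82 [ 0.549 -0.371  0.008] [[0.445, -0.335], [0.63, -0.34], [0.632, -0.4], [0.439, -0.401]]
wrist mat 0.67 [ 0.555 -0.36   0.008] [[0.419, -0.313], [0.665, -0.31], [0.675, -0.418], [0.411, -0.434]]
wrist mat 0.45 [ 0.565 -0.181  0.008] [[0.472, -0.031], [0.717, -0.083], [0.719, -0.287], [0.433, -0.248]]
top spanner 0.56 [ 0.604 -0.357  0.008] [[0.625, -0.341], [0.629, -0.399], [0.584, -0.401], [0.58, -0.344]]
top mat 0.61 [ 0.62  -0.358  0.008] [[0.663, -0.315], [0.664, -0.426], [0.532, -0.424], [0.531, -0.314]]
```

```bash
python3 -c "
from workcell import bot
print(bot.job_done())"
```

```text
the job is handed in; nothing more can be done
None
```

The job is done and handed in, with no verdict returned: pointer set to the clip, jam nut tightened to its stop with the spanner holding the clamp nut, spanner back on the mat, and both heads present in neighbouring nests with an empty nest at the opening. The two heads at stations 1 and 2 were confirmed only by image brightness through the guard.

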